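Ice the gym's drinks jug

ROBOT

A 6-joint arm with a two-finger parallel gripper is mounted at the origin on the work surface. World frame = base frame: x ahead of the robot, y to its left, z up, the work surface at z = 0. Lengths are in m, angles in rad, forces in N, time in s.
With the tool pointing down it reaches from about 0.35 to 0.875 m from the base axis. Payload 4.2 kg.
Tool frame: the origin (TCP) lies on the front face of the gripper's body, between the roots of the fingers; the fingertips stand 70 mm ahead of it and the grasp point (between the pads) lies 51 mm ahead of it; x points along the fingers, z is the direction in which the jaws open and shut, and the axes are right-handed (so a half turn about x gives the same grasp; the last joint's range is limited). The gripper opens to 87 mm and grips with 3 to 60 N. Pads are 19 mm wide; open, the fingers measure 117 mm over their backs; the gripper's body (75 mm by 190 mm) begins 51 mm behind the grasp point.
Start: joints at [1.407, 0.385, 0.008, 0, -1.194, -0.259], TCP at [0.256, 0.57, 0.292] pointing down, gripper open.
Joint ranges: [-3.14, 3.14], [-1.21, 2.06], [-1.07, 1.41], [-3.16, 2.05], [-2.99, -0.16], [-3.1, 3.1]. Speed limits (rad/s): [2.79, 2.79, 3.14, 3.14, 3.14, 3.14].

INTERFACE

Orientations are given as [roll, pitch, yaw] about the fixed x, y, z axes, in that order (R = Rz(yaw) Ry(pitch) Rx(roll)).
In Python, from plant import robot gives the robot as it stands. The module is installed in compiled form; this text tells all that it offers.
- The arm moves only by the tool arm_command, never from a script. Its argument "series" is text: rows parted by semicolons, each of 7 numbers parted by spaces: the turn, a rotation vector about the tool's x, y, z scaled (see below), then the shift along the tool's x, y, z scaled (see below), then the closure in counts, from 0 (fully open) to 255 (shut). In form: ax ay az tx ty tz grip; .... A call has 1 to 5 rows; each row shifts and turns the commanded pose from where the row before left it, along the tool's axes as they then stand; what a row does not reach is not made up. The controller multiplies each number of a shift by 0.2 m and each number of a turn by 90 degrees. A row lasts 1/12 s, in which the tool goes at most 41.7 mm and 7.16 degrees, less where a joint would pass 70% of its speed; a pose out of reach is approached as far as the arm can. A call with a number of a shift or a turn outside -1 to 1 is refused whole. A call with a gripper value outside its range is refused whole. The fingers move at their own pace and stop on an object; "force" is the grip in N (left out, the last holds). Time passes only in rows, so rows that do not move let the fingers close. It gives the time, the measured TCP pose, the force and the opening at its end, in the units of the state.
- robot.sense(): the state, without advancing time (a new reading comes with each control period).
- robot.snapshot(name): name is "side" or "top"; returns a dict with "img" (384x512x3 uint8, blue, green, red), "vfov" (degrees; the focal length in pixels is half the picture's height over the tangent of half this angle, whatever the lens; pixels are square), "cx", "cy" (the principal point, pixels), "R" (3x3) and "t" (3): a world point X has camera coordinates R X + t. Camera axes: x right, y down, z forward; pixel columns grow to the right and rows downward; lengths in m; the calibration is good to about 2 mm. A picture is of the moment at which its call begins. There is no depth.
- robot.hand_in(): hands the job in, once; it reports no verdict.
The state is a dict: "time_s": time; "joint_pos": joint angles; "qvel": joint speeds; "tau": joint torques, N m; "tool_pos": TCP position; "eef_rot": TCP orientation; "ft_force": force on the tool from outside, world axes, zero at the start; "ft_torque": the same for the moment, N m; "grip_width": finger opening in m.
Only numpy, scipy, OpenCV 4.12 (cv2) and the standard library are available. Lean on these libraries where they do the work, as an engineer would, in place of code of your own. Each camera call takes 0.05 s, during which the arm holds its last target. There are 200 camera calls.

TASK

Get the class's insulated drinks jug chilled: unscrew its lid and lay it, bar up, centred on the round mat, then put every white freezer block from the counter into the jug. After that take the ice pitcher, keep it upright until its spout is over the jug's mouth, and tip all the ice into the jug, so that everything ends below the rim (an ice cube that misses is picked up and put in too). Finally stand the pitcher upright back on the counter well clear of the jug and the mat, and leave the dumbbell, shaker and spray bottle where they are.

Things in the scene. Friction and masses are not known exactly. Their poses are not given: they have to be found in the camera images.
- jug: Squat round insulated metal jug, fixed to the counter, 153 mm across, shoulder 89 mm high, then a threaded neck of 108 mm outer (120 mm over the thread) and 96 mm inner diameter up to the rim at 125 mm. Inner floor 12 mm above the counter. Origin: centre of its underside, z up.
- jug_mouth (a point): Centre of the jug's open mouth, at rim height, 125 mm above the counter.
- lid: Black round screw lid, 136 mm across, screwed down on the jug. Top face 32 mm above its lower edge; on it a grip bar 70 mm long (lid's x), 22 thick (y), 30 high. Right-hand thread: anticlockwise from above it climbs 9 mm a turn and lets go after about 1.5 turns (13 to 14 mm up); stays where left part way; pulled up early it jams. 0.15 to 0.24 kg. Origin: centre of its lower edge, z up.
- mat: Thin round dark mat, 170 mm across, 3 mm thick, fixed on the counter: the place for the lid. Origin: centre of its underside.
- pitcher: Slim clear ice pitcher, 60 mm wide (y), flat parallel sides; foot x -50 to 50 mm. Back wall at x = -50; sides 115 mm high from there to x = 15, then sloping down to 96 mm at x = 56; front wall leans out 25 degrees. Handle: 14 mm bar behind, to x = -92, 23 to 91 mm high. Grip it across the sides near the top. 0.26 to 0.42 kg empty. Origin: centre of the foot's underside, x towards the spout, z up.
- spout (a point): Tip of the pitcher's spout lip, at x = 79, y = 0, z = 107 mm in the pitcher's frame. Tipped forward (spout down), the ice starts to slide out at about 75 degrees and is all out at 95 to 105.
- ice1: Slippery ice cube, 22 mm a side, 14 g, in the pitcher at the start. Origin: its centre.
- ice2: Slippery ice cube, 22 mm a side, 14 g, in the pitcher at the start. Origin: its centre.
- ice3: Slippery ice cube, 22 mm a side, 14 g, in the pitcher at the start; may be absent (3 to 5 cubes are there in all). Origin: its centre.
- ice4: Slippery ice cube, 22 mm a side, 14 g, in the pitcher at the start; may be absent (3 to 5 cubes are there in all). Origin: its centre.
- ice5: Slippery ice cube, 22 mm a side, 14 g, in the pitcher at the start; may be absent (3 to 5 cubes are there in all). Origin: its centre.
- block1: White plastic freezer block, 64 mm long (its x), 30 mm wide (y), 20 mm high, lying on the counter; may be absent (1 to 3 are there). About 50 g. Origin: its centre.
- block2: White plastic freezer block, 64 mm long (its x), 30 mm wide (y), 20 mm high, lying on the counter; may be absent (1 to 3 are there). About 50 g. Origin: its centre.
- block3: White plastic freezer block, 64 mm long (its x), 30 mm wide (y), 20 mm high, lying on the counter; may be absent (1 to 3 are there). About 50 g. Origin: its centre.
- dumbbell: Bystander: black hexagonal dumbbell, 200 mm long, 72 mm high, lying on the counter. Origin: under its middle.
- shaker: Bystander: grey shaker bottle, 88 mm across, 155 mm high. Origin: centre of its foot.
- spray: Bystander: white spray bottle, 72 mm across, 157 mm high. Origin: centre of its foot.

How it is judged:
By the outcome, as a careful person would: the job done as asked, in the order asked, and still so for the second after the job is handed in, with the robot touching nothing.
Of block1, block2, block3 only 1 to 3 are there at a start; the rules pass over those that are not, and their reading is None.
Of ice3, ice4, ice5 only 1 to 3 are there at a start; the rules pass over those that are not, and their reading is None.
At some moment in a run one of block1, block2, block3 may be knocked a few centimetres aside while the robot is not near it.
It also fails if it takes over 210 s, if anything falls off the work surface, if the arm or the gripper's body presses on something with over 40 N, if the wrist force passes 120 N, or if a joint passes its speed limit or range.

## Working session

There is one attempt and no reset: what is moved stays moved. The work goes in short steps, Python scripts to look and compute and a tool call to move; the robot and the scene stay as the last step left them, time stands still between calls to the robot, and variables do not carry over. Pictures are saved under pics/ and viewed, about 12 in all and at most 16, crops included, and the job is handed in when it is done.

Besides the shell and the picture viewer there is one more tool, called by a JSON object that holds its "name" and its "arguments". arm_command: Moves the arm, as the interface text tells. Shifts and turns lie within -1 to 1; 1 stands for 0.2 m of shift or 90 degrees of turn. Its arguments: {"type":"object","properties":{"series":{"type":"string"},"force":{"type":"number"}},"required":["series"]}

```bash
mkdir -p pics; cat > h.py <<'E'
import numpy as np, cv2
from scipy.spatial.transform import Rotation as Ro
from plant import robot
def snap(n,f=None):
    s=robot.snapshot(n)
    s['R']=np.array(s['R']);s['t']=np.array(s['t']);s['f']=s['img'].shape[0]/2/np.tan(np.radians(s['vfov'])/2)
    if f: cv2.imwrite('pics/'+f,s['img'])
    return s
def ray(s,u,v):
    d=s['R'].T@np.array([(u-s['cx'])/s['f'],(v-s['cy'])/s['f'],1]); return -s['R'].T@s['t'],d
def onz(s,u,v,z):
    o,d=ray(s,u,v); return o+d*(z-o[2])/d[2]
def proj(s,X):
    c=s['R']@np.array(X)+s['t']; return c[:2]/c[2]*s['f']+[s['cx'],s['cy']]
def st():
    s=robot.sense()
    print({k:np.round(s[k],3).tolist() for k in ('time_s','joint_pos','tool_pos','eef_rot','ft_force','grip_width')}); return s
def down(yaw):
    # tool x down, tool z (jaw) horizontal at angle yaw
    z=np.array([np.cos(yaw),np.sin(yaw),0]);x=np.array([0,0,-1.]);return Ro.from_matrix(np.array([x,np.cross(z,x),z]).T)
def goto(pos,R):
    "total turn (deg, rotvec in tool) and shift in tool axes (current)"
    s=robot.sense();C=Ro.from_euler('xyz',s['eef_rot'])
    rv=(C.inv()*R).as_rotvec(); sh=C.inv().apply(np.array(pos)-s['tool_pos'])
    print('turn units(/90deg)',np.round(np.degrees(rv)/90,4),'shift units(/0.2) cur axes',np.round(sh/.2,4),'in final axes',np.round((R.inv()*C).apply(sh)/.2,4))
E
python3 - <<'E'
from h import *
s=st();print(Ro.from_euler('xyz',s['eef_rot']).as_matrix().round(3))
a=snap('side','s0.png');b=snap('top','t0.png')
for q in (a,b): print(q['f'],q['cx'],q['cy'],(-q['R'].T@q['t']).round(3),q['R'].round(3).tolist())
E
```

```text
{'time_s': 0.0, 'joint_pos': [1.407, 0.386, 0.007, -0.0, -1.194, -0.259], 'tool_pos': [0.256, 0.57, 0.291], 'eef_rot': [0.045, 1.569, -1.948], 'ft_force': [-0.099, 0.296, -0.219], 'grip_width': 0.087}
[[-0.001  0.912 -0.411]
 [-0.002 -0.411 -0.912]
 [-1.     0.     0.002]]
450.59044717556577 258.9551202868872 190.23239835826422 [ 0.362 -0.886  1.237] [[0.973, -0.232, -0.005], [-0.184, -0.759, -0.624], [0.142, 0.608, -0.781]]
378.8993978682714 261.4698824103591 192.05084214002173 [ 4.330e-01 -1.000e-03  1.186e+00] [[0.006, -1.0, 0.007], [-0.991, -0.007, -0.134], [0.134, -0.006, -0.991]]
```

View images.

View pics/s0.png

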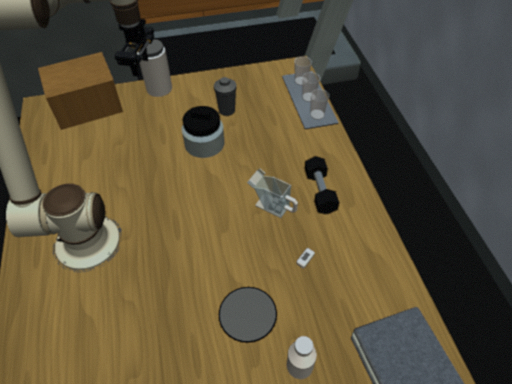

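View pics/t0.png

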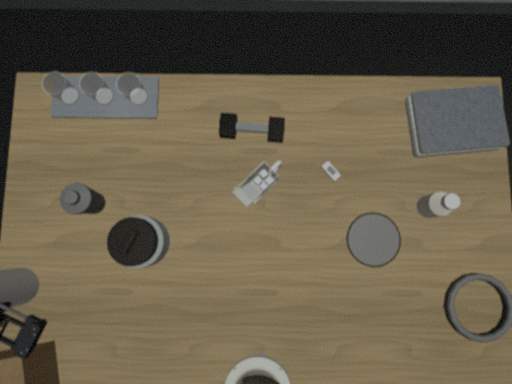

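```bash
python3 - <<'E'
from h import *
b=snap('top');a=snap('side')
def crop(s,u,v,w,h,k,g=1):
    i=s['img'][v:v+h,u:u+w]; i=cv2.resize(i,None,fx=k,fy=k,interpolation=cv2.INTER_CUBIC)
    return (255*(i/255.)**g).astype(np.uint8)
c1=np.hstack([crop(b,95,205,80,75,5,.5),crop(b,220,150,80,75,5,.7)])
c2=np.hstack([crop(a,170,95,80,75,5,.5),crop(a,240,160,80,75,5,.7)])
cv2.imwrite('pics/c0.png',np.vstack([c1,c2])[:750])
# mat
for s,n,(u,v) in ((b,'top',(374,239)),(a,'side',(248,313))):
    g=s['img'].astype(int);hsv=cv2.cvtColor(s['img'],cv2.COLOR_BGR2HSV)
    m=((hsv[...,1]<45)&(hsv[...,2]<140)).astype(np.uint8)
    k,l,stt,ce=cv2.connectedComponentsWithStats(m)
    i=l[v,u];cs,_=cv2.findContours((l==i).astype(np.uint8),0,2);c=max(cs,key=len)[:,0]
    P=np.array([onz(s,x,y,.003)[:2] for x,y in c]).astype(np.float32)
    print(n,'mat',cv2.minEnclosingCircle(P))
    # whites
    m=((hsv[...,1]<30)&(hsv[...,2]>170)).astype(np.uint8)
    k,l,stt,ce=cv2.connectedComponentsWithStats(m)
    for j in range(1,k):
        if stt[j,4]>12: print(n,'white',stt[j].tolist(),ce[j].round(1),onz(s,*ce[j],.02).round(3))
E
```

```text
top mat ((0.44831526279449463, -0.3570016324520111), 0.08220967650413513)
top white [272, 162, 7, 7, 20] [275.  165.1] [ 0.677 -0.051  0.02 ]
top white [324, 163, 6, 6, 19] [326.1 165.1] [ 0.678 -0.211  0.02 ]
top white [261, 170, 6, 6, 21] [263.3 172.7] [ 0.652 -0.014  0.02 ]
top white [333, 173, 6, 6, 19] [335.6 175.7] [ 0.644 -0.241  0.02 ]
top white [255, 177, 6, 6, 21] [257.6 179.6] [0.63  0.003 0.02 ]
top white [266, 177, 6, 6, 20] [268.8 179.6] [ 0.63  -0.032  0.02 ]
top white [261, 183, 5, 5, 18] [263.1 185.3] [ 0.612 -0.014  0.02 ]
top white [446, 194, 13, 14, 131] [451.9 200.9] [ 0.568 -0.601  0.02 ]
top white [227, 359, 62, 25, 429] [259.1 368.7] [ 0.07  -0.005  0.02 ]
side mat ((0.447284072637558, -0.3578214943408966), 0.08213239163160324)
side white [251, 173, 9, 11, 33] [254.7 178.1] [0.58  0.118 0.02 ]
side white [286, 196, 11, 8, 27] [291.1 198.8] [ 0.68  -0.001  0.02 ]
side white [7, 203, 31, 13, 141] [ 22.8 207.9] [-0.207  0.174  0.02 ]
side white [285, 206, 7, 4, 16] [288.  207.5] [ 0.659 -0.034  0.02 ]
side white [69, 244, 46, 24, 366] [ 92.5 258.3] [ 0.02 -0.08  0.02]
side white [298, 249, 16, 17, 83] [305.7 257.3] [ 0.661 -0.231  0.02 ]
side white [296, 337, 17, 17, 227] [303.8 344.7] [ 0.576 -0.489  0.02 ]
side white [292, 350, 24, 18, 212] [304.9 360.5] [ 0.566 -0.53   0.02 ]
```

View pics/c0.png

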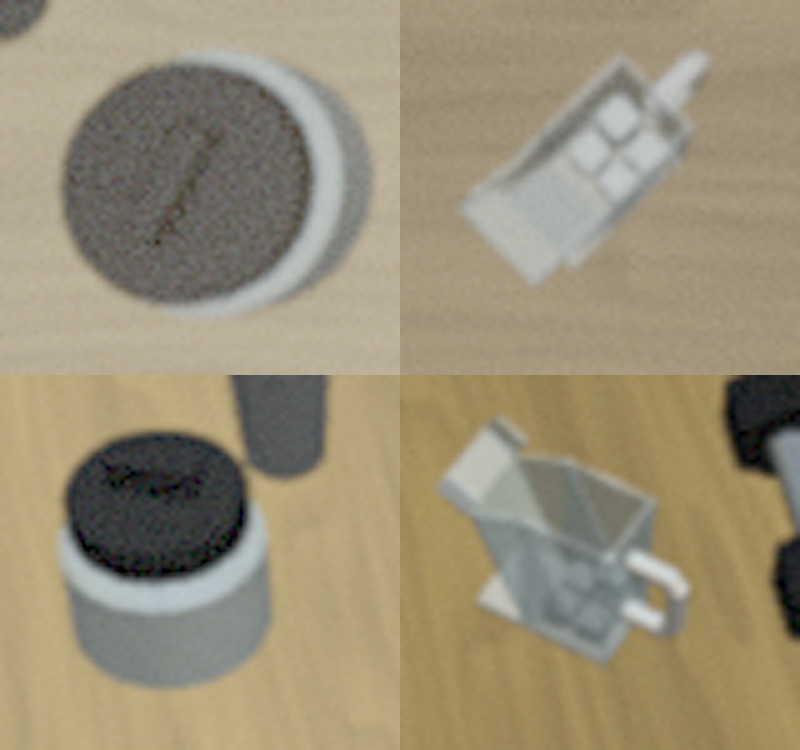

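```bash
cat >> h.py <<'E'
def tri(p,q):
    (o1,d1),(o2,d2)=p,q
    A=np.stack([d1,-d2],1);k=np.linalg.lstsq(A,o2-o1,rcond=None)[0]
    x,y=o1+d1*k[0],o2+d2*k[1];return (x+y)/2,np.linalg.norm(x-y)
E
python3 - <<'E'
from h import *
b=snap('top');a=snap('side')
r=[]
for s,(u,v) in ((b,(135,241)),(a,(203,120))):
    g=s['img'].max(2); m=cv2.morphologyEx((g<60).astype(np.uint8),cv2.MORPH_CLOSE,np.ones((3,3)))
    k,l,t,ce=cv2.connectedComponentsWithStats(m);i=l[v,u]
    cs,_=cv2.findContours((l==i).astype(np.uint8),0,2);c=max(cs,key=len)
    e=cv2.fitEllipse(c);print(e,t[i]);r.append(ray(s,*e[0]))
    print(onz(s,*e[0],.11))
print('lid mid',tri(*r))
T=lambda x,y:(220+(x-400)/5,150+y/5); S=lambda x,y:(240+(x-400)/5,160+(y-375)/5)
pts={'spout':((497.5,247.5),(467.5,452)),'sp1':((462,210),(495,418)),'sp2':((533,285),(440,487)),'back1':((620,55),(652,498)),'back2':((690,127),(610,557))}
for n,(p,q) in pts.items(): print(n,tri(ray(b,*T(*p)),ray(a,*S(*q))))
# block
r=[]
for s,(u,v),n in ((b,(331,171),'top'),(a,(306,257),'side')):
    g=s['img'][v-14:v+15,u-14:u+15];hs=cv2.cvtColor(g,cv2.COLOR_BGR2HSV)
    m=((hs[...,1]<60)&(hs[...,2]>95)).astype(np.uint8);cs,_=cv2.findContours(m,0,2);c=max(cs,key=cv2.contourArea)
    w=np.array([onz(s,x+u-14,y+v-14,.015)[:2]*1000 for x,y in c[:,0]]).astype(np.float32);print(n,'block',cv2.minAreaRect(w))
print('shaker top',onz(b,75,193,.155),'spray',onz(b,452,201,.157),'dumb',onz(b,252,128,.04))
E
```

```text
((131.90643310546875, 241.24864196777344), (46.18829345703125, 49.45734405517578), 71.06046295166016) [ 108  218   49   47 1849]
[0.43679245 0.35474287 0.11      ]
((208.0660858154297, 114.45604705810547), (32.18033981323242, 61.40717315673828), 51.654388427734375) [ 183   88   53   49 1320]
[0.46598882 0.38481737 0.11      ]
lid mid (array([0.44938671, 0.33923802, 0.1521065 ]), np.float64(0.02565089034605087))
spout (array([0.55943634, 0.05387016, 0.11272619]), np.float64(0.005545681183058327))
sp1 (array([0.58149012, 0.07399436, 0.11787152]), np.float64(0.008167070029251275))
sp2 (array([0.53748994, 0.03366289, 0.10708071]), np.float64(0.0032234178690584516))
back1 (array([ 0.66819542, -0.01510341,  0.11651565]), np.float64(0.0002802567817150214))
back2 (array([ 0.62774576, -0.05555339,  0.11701793]), np.float64(0.0025859884857665264))
top block ((661.6708374023438, -226.62844848632812), (68.42138671875, 35.67615509033203), 40.404109954833984)
side block ((660.16259765625, -227.00650024414062), (69.04512786865234, 32.776939392089844), 40.469085693359375)
shaker top [0.56651622 0.50192803 0.155     ] spray [ 0.55152224 -0.53080077  0.157     ] dumb [0.79005385 0.02194836 0.04      ]
```

```bash
python3 - <<'E'
from h import *
b=snap('top');a=snap('side')
print(tri(ray(b,132.2,241.4),ray(a,201.3,120.8)),onz(a,201.3,120.8,.11),onz(b,132.2,241.4,.11))
X=(onz(a,201.3,120.8,.11)+onz(b,132.2,241.4,.11))/2
# jug body outline check in top: ring right edge; bar angle
for p in ((126,253.6),(139,231)): print(onz(b,*p,.14))
goto([X[0],X[1],.30],down(np.radians(60)));goto([X[0],X[1],.30],down(np.radians(-120)))
E
```

```text
(array([0.4362331 , 0.35269604, 0.11367707]), np.float64(0.00026468300360282896)) [0.43634557 0.3567661  0.11      ] [0.43637599 0.35389822 0.11      ]
[0.4032933  0.35910513 0.14      ]
[0.464667   0.32686284 0.14      ]
turn units(/90deg) [-1.9358e+00  0.0000e+00  3.0000e-04] shift units(/0.2) cur axes [-0.0392  1.2608  0.6092] in final axes [-0.0394 -1.3157 -0.4792]
turn units(/90deg) [ 0.0642  0.0002 -0.    ] shift units(/0.2) cur axes [-0.0392  1.2608  0.6092] in final axes [-0.0394  1.3157  0.4792]
```

{"name": "arm_command", "arguments": {"series": "0 0 0 0 0.18 0.087 0;0 0 0 0 0.18 0.087 0;0 0 0 0 0.18 0.087 0;0 0 0 0 0.18 0.087 0;0 0 0 0 0.18 0.087 0", "force": 40}}

```text
time_s: 0.82
tool_pos: [0.3856, 0.4153, 0.2925]
eef_rot: [2.929, 1.57, 0.937]
ft_force: [1.0, 0.7, 0.6]
grip_width: 0.0868
```

{"name": "arm_command", "arguments": {"series": "0 0 0 0 0.18 0.087 0;0 0 0 0 0.18 0.087 0;0.079 0 0 0 0 0 0;0.079 0 0 0 0 0 0;0.079 0 0 0 0 0 0"}}

```text
time_s: 1.23
tool_pos: [0.437, 0.3545, 0.2924]
eef_rot: [-2.856, 1.57, 1.053]
ft_force: [0.1, 0.4, -0.2]
grip_width: 0.0871
```

{"name": "arm_command", "arguments": {"series": "0.079 0 0 0 0 0 0;0.079 0 0 0 0 0 0;0.079 0 0 0 0 0 0;0.079 0 0 0 0 0 0;0.079 0 0 0 0 0 0"}}

```text
time_s: 1.65
tool_pos: [0.4362, 0.3554, 0.2923]
eef_rot: [-1.959, 1.571, 1.331]
ft_force: [-0.9, -0.3, -0.5]
grip_width: 0.0874
```

{"name": "arm_command", "arguments": {"series": "0.079 0 0 0 0 0 0;0.079 0 0 0 0 0 0;0.079 0 0 0 0 0 0;0.079 0 0 0 0 0 0;0.079 0 0 0 0 0 0"}}

```text
time_s: 2.07
tool_pos: [0.4362, 0.3555, 0.2924]
eef_rot: [-1.602, 1.571, 1.068]
ft_force: [0.1, 0.7, 1.0]
grip_width: 0.0873
```

{"name": "arm_command", "arguments": {"series": "0.079 0 0 0 0 0 0;0.079 0 0 0 0 0 0;0.079 0 0 0 0 0 0;0.079 0 0 0 0 0 0;0.079 0 0 0 0 0 0"}}

```text
time_s: 2.48
tool_pos: [0.4362, 0.3555, 0.2923]
eef_rot: [-0.828, 1.571, 1.222]
ft_force: [0.4, 0.4, -0.2]
grip_width: 0.0869
```

{"name": "arm_command", "arguments": {"series": "0.079 0 0 0 0 0 0;0.079 0 0 0 0 0 0;0.079 0 0 0 0 0 0;0.079 0 0 0 0 0 0;0.079 0 0 0 0 0 0"}}

```text
time_s: 2.9
tool_pos: [0.4362, 0.3555, 0.2923]
eef_rot: [-0.223, 1.571, 1.206]
ft_force: [0.8, -0.0, 0.8]
grip_width: 0.0868
```

```bash
python3 - <<'E'
from h import *
st();goto([.4363,.353,.204],down(np.radians(62)))
E
```

```text
{'time_s': 2.9, 'joint_pos': [0.972, 0.279, -0.148, -0.0, -1.144, -2.684], 'tool_pos': [0.436, 0.355, 0.292], 'eef_rot': [-0.223, 1.571, 1.206], 'ft_force': [0.774, -0.041, 0.814], 'grip_width': 0.087}
turn units(/90deg) [2.21e-01 1.00e-04 0.00e+00] shift units(/0.2) cur axes [ 0.4416 -0.0021 -0.0123] in final axes [ 0.4416 -0.0062 -0.0108]
```

{"name": "arm_command", "arguments": {"series": "0.074 0 0 0 0 -0.01 0;0.074 0 0 0 0 0 0;0.073 0 0 0.1 -0.004 0 0;0 0 0 0.12 0 0 0;0 0 0 0.12 0 0 0"}}

```text
time_s: 3.32
tool_pos: [0.4369, 0.3534, 0.2242]
eef_rot: [-0.095, 1.568, 0.994]
ft_force: [-0.3, -0.3, 0.1]
grip_width: 0.087
```

{"name": "arm_command", "arguments": {"series": "0 0 0 0.1 0 0 0;0 0 0 0 0 0 255;0 0 0 0 0 0 255;0 0 0 0 0 0 255;0 0 0 0 0 0 255"}}

```text
time_s: 3.73
tool_pos: [0.4368, 0.3534, 0.2048]
eef_rot: [-0.058, 1.57, 1.03]
ft_force: [-1.0, 0.9, 0.5]
grip_width: 0.0679
```

{"name": "arm_command", "arguments": {"series": "0 0 0 0 0 0 255;0 0 0 0 0 0 255;0 0 0 0 0 0 255;0 0 0 0 0 0 255;0 0 0 0 0 0 255"}}

```text
time_s: 4.15
tool_pos: [0.4367, 0.3532, 0.2044]
eef_rot: [-0.038, 1.571, 1.05]
ft_force: [-0.3, 0.5, -0.4]
grip_width: 0.035
```

```bash
python3 - <<'E'
from h import *
s=st();print(s['ft_torque'])
a=snap('side');cv2.imwrite('pics/g1.png',cv2.resize(a['img'][40:200,140:300],None,fx=3.5,fy=3.5))
E
```

```text
{'time_s': 4.15, 'joint_pos': [0.969, 0.358, -0.273, -0.0, -0.94, -3.022], 'tool_pos': [0.437, 0.353, 0.204], 'eef_rot': [-0.038, 1.571, 1.05], 'ft_force': [-0.301, 0.462, -0.373], 'grip_width': 0.035}
[ 0.03261514 -0.17851518 -0.02712952]
```

View pics/g1.png

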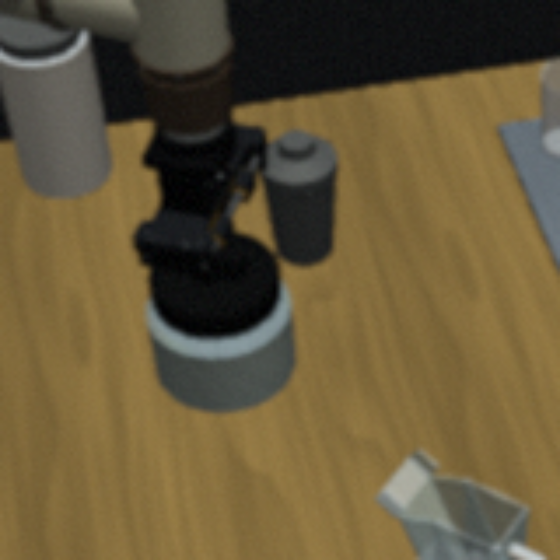

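The picture shows the gripper over the lid's bar at about (210,255) in the crop; the fingers are still closing.

{"name": "arm_command", "arguments": {"series": "0 0 0 0 0 0 255;0 0 0 0 0 0 255;0 0 0 0 0 0 255;0 0 0 0 0 0 255;0 0 0 0 0 0 255"}}

```text
time_s: 4.62
tool_pos: [0.4365, 0.3529, 0.2042]
eef_rot: [3.013, 1.57, -2.182]
ft_force: [-0.9, -1.7, 1.1]
grip_width: 0.0216
```

{"name": "arm_command", "arguments": {"series": "-0.079 0 0 -0.0009 0 0 255;-0.079 0 0 -0.0009 0 0 255;-0.079 0 0 -0.0009 0 0 255"}}

```text
time_s: 4.87
tool_pos: [0.4365, 0.3533, 0.2043]
eef_rot: [1.392, 1.57, 2.858]
ft_force: [-0.2, -0.2, -2.4]
grip_width: 0.0219
```

```bash
python3 - <<'E'
from h import *
s=st();print(s['ft_torque'])
E
```

```text
{'time_s': 4.867, 'joint_pos': [0.969, 0.358, -0.273, -0.001, -0.941, -2.643], 'tool_pos': [0.437, 0.353, 0.204], 'eef_rot': [1.392, 1.57, 2.858], 'ft_force': [-0.218, -0.223, -2.427], 'grip_width': 0.022}
[-0.03669343 -0.15104239  0.04400025]
```

{"name": "arm_command", "arguments": {"series": "-0.079 0 0 -0.0009 0 0 255;-0.079 0 0 -0.0009 0 0 255;-0.079 0 0 -0.0009 0 0 255;-0.079 0 0 -0.0009 0 0 255;-0.079 0 0 -0.0009 0 0 255"}}

```text
time_s: 5.28
tool_pos: [0.4362, 0.3528, 0.2047]
eef_rot: [1.666, 1.569, -2.531]
ft_force: [0.1, -0.0, -1.7]
grip_width: 0.0216
```

{"name": "arm_command", "arguments": {"series": "-0.079 0 0 -0.0009 0 0 255;-0.079 0 0 -0.0009 0 0 255;-0.079 0 0 -0.0009 0 0 255;-0.079 0 0 -0.0009 0 0 255;-0.079 0 0 -0.0009 0 0 255"}}

```text
time_s: 5.7
tool_pos: [0.4365, 0.3531, 0.2058]
eef_rot: [0.864, 1.57, -2.712]
ft_force: [-0.1, -0.1, -1.9]
grip_width: 0.0219
```

{"name": "arm_command", "arguments": {"series": "-0.079 0 0 -0.0009 0 0 255;-0.079 0 0 -0.0009 0 0 255;-0.079 0 0 -0.0009 0 0 255;-0.079 0 0 -0.0009 0 0 255;-0.079 0 0 -0.0009 0 0 255"}}

```text
time_s: 6.12
tool_pos: [0.4364, 0.353, 0.2067]
eef_rot: [0.365, 1.569, -2.59]
ft_force: [-0.8, -1.6, -2.6]
grip_width: 0.0218
```

{"name": "arm_command", "arguments": {"series": "-0.079 0 0 -0.0009 0 0 255;-0.079 0 0 -0.0009 0 0 255;-0.079 0 0 -0.0009 0 0 255;-0.079 0 0 -0.0009 0 0 255;-0.079 0 0 -0.0009 0 0 255"}}

```text
time_s: 6.53
tool_pos: [0.4365, 0.3531, 0.2076]
eef_rot: [-0.466, 1.57, -2.8]
ft_force: [-0.1, 0.1, -2.5]
grip_width: 0.0214
```

```bash
python3 - <<'E'
from h import *
s=st();print(s['ft_torque'])
E
```

```text
{'time_s': 6.533, 'joint_pos': [0.969, 0.354, -0.269, -0.001, -0.949, -0.162], 'tool_pos': [0.436, 0.353, 0.208], 'eef_rot': [-0.466, 1.57, -2.8], 'ft_force': [-0.091, 0.103, -2.511], 'grip_width': 0.021}
[ 0.0471558   0.06799198 -0.0166048 ]
```

{"name": "arm_command", "arguments": {"series": "-0.079 0 0 -0.0009 0 0 255;-0.079 0 0 -0.0009 0 0 255;-0.079 0 0 -0.0009 0 0 255;-0.079 0 0 -0.0009 0 0 255;-0.079 0 0 -0.0009 0 0 255"}}

```text
time_s: 6.95
tool_pos: [0.4363, 0.3528, 0.2083]
eef_rot: [-0.781, 1.569, -2.496]
ft_force: [-0.2, 0.4, -3.2]
grip_width: 0.0217
```

{"name": "arm_command", "arguments": {"series": "-0.079 0 0 -0.0009 0 0 255;-0.079 0 0 -0.0009 0 0 255;-0.079 0 0 -0.0009 0 0 255;-0.079 0 0 -0.0009 0 0 255;-0.079 0 0 -0.0009 0 0 255"}}

```text
time_s: 7.37
tool_pos: [0.4366, 0.3533, 0.2095]
eef_rot: [-2.109, 1.57, 3.08]
ft_force: [1.3, -0.2, -2.3]
grip_width: 0.0215
```

{"name": "arm_command", "arguments": {"series": "-0.079 0 0 -0.0009 0 0 255;-0.079 0 0 -0.0009 0 0 255;-0.079 0 0 -0.0009 0 0 255;-0.079 0 0 -0.0009 0 0 255;-0.079 0 0 -0.0009 0 0 255"}}

```text
time_s: 7.78
tool_pos: [0.4366, 0.3533, 0.2104]
eef_rot: [-2.71, 1.57, 3.1]
ft_force: [-1.0, 0.5, -1.4]
grip_width: 0.0218
```

{"name": "arm_command", "arguments": {"series": "-0.079 0 0 -0.0009 0 0 255;-0.079 0 0 -0.0009 0 0 255;-0.079 0 0 -0.0009 0 0 255;-0.079 0 0 -0.0009 0 0 255;-0.079 0 0 -0.0009 0 0 255"}}

```text
time_s: 8.2
tool_pos: [0.4366, 0.3533, 0.2113]
eef_rot: [2.975, 1.57, 3.122]
ft_force: [0.1, -0.5, -2.1]
grip_width: 0.0218
```

{"name": "arm_command", "arguments": {"series": "-0.079 0 0 -0.0009 0 0 255;-0.079 0 0 -0.0009 0 0 255;-0.079 0 0 -0.0009 0 0 255;-0.079 0 0 -0.0009 0 0 255;-0.079 0 0 -0.0009 0 0 255"}}

```text
time_s: 8.62
tool_pos: [0.4366, 0.3533, 0.2122]
eef_rot: [2.309, 1.57, 3.076]
ft_force: [0.3, -0.2, -1.7]
grip_width: 0.022
```

{"name": "arm_command", "arguments": {"series": "0 0 0 0 0 0 0;0 0 0 0 0 0 0;0 0 0 0 0 0 0;0 0 0 0 0 0 0;0 0 0 0 0 0 0"}}

```text
time_s: 9.03
tool_pos: [0.4368, 0.3534, 0.2131]
eef_rot: [0.15, 1.57, 0.91]
ft_force: [0.6, 0.3, -0.2]
grip_width: 0.047
```

{"name": "arm_command", "arguments": {"series": "0 0 0 0 0 0 0;0 0 0 -0.08 0 0 0;0 0 0 -0.1 0 0 0"}}

```text
time_s: 9.28
tool_pos: [0.4361, 0.3525, 0.2476]
eef_rot: [-3.03, 1.566, -2.269]
ft_force: [-0.1, -0.0, -0.2]
grip_width: 0.0668
```

```bash
python3 - <<'E'
from h import *
s=st();print(s['ft_torque'])
E
```

```text
{'time_s': 9.283, 'joint_pos': [0.969, 0.315, -0.216, -0.0, -1.045, 2.934], 'tool_pos': [0.436, 0.352, 0.248], 'eef_rot': [-3.03, 1.566, -2.269], 'ft_force': [-0.132, -0.047, -0.185], 'grip_width': 0.067}
[ 0.02923662 -0.26842891 -0.03049721]
```

{"name": "arm_command", "arguments": {"series": "0.079 0 0 0 0 0 0;0.079 0 0 0 0 0 0;0.079 0 0 0 0 0 0;0.079 0 0 0 0 0 0;0.079 0 0 0 0 0 0"}}

```text
time_s: 9.7
tool_pos: [0.4367, 0.3532, 0.249]
eef_rot: [0.991, 1.57, 1.125]
ft_force: [-0.1, -0.4, 0.6]
grip_width: 0.0863
```

{"name": "arm_command", "arguments": {"series": "0.079 0 0 0 0 0 0;0.079 0 0 0 0 0 0;0.079 0 0 0 0 0 0;0.079 0 0 0 0 0 0;0.079 0 0 0 0 0 0"}}

```text
time_s: 10.12
tool_pos: [0.4367, 0.3532, 0.2489]
eef_rot: [1.516, 1.571, 1.03]
ft_force: [-0.3, -0.4, 0.5]
grip_width: 0.087
```

{"name": "arm_command", "arguments": {"series": "0.079 0 0 0 0 0 0;0.079 0 0 0 0 0 0;0.079 0 0 0 0 0 0;0.079 0 0 0 0 0 0;0.079 0 0 0 0 0 0"}}

```text
time_s: 10.53
tool_pos: [0.4367, 0.3532, 0.2489]
eef_rot: [2.127, 1.571, 1.02]
ft_force: [0.3, 0.3, -0.2]
grip_width: 0.0867
```

{"name": "arm_command", "arguments": {"series": "0.079 0 0 0 0 0 0;0.079 0 0 0 0 0 0;0.079 0 0 0 0 0 0;0.079 0 0 0 0 0 0;0.079 0 0 0 0 0 0"}}

```text
time_s: 10.95
tool_pos: [0.4367, 0.3532, 0.249]
eef_rot: [2.868, 1.571, 1.141]
ft_force: [-0.8, 0.2, -0.2]
grip_width: 0.087
```

{"name": "arm_command", "arguments": {"series": "0.079 0 0 0 0 0 100;0.079 0 0 0 0 0 100;0.079 0 0 0 0 0 100;0.079 0 0 0 0 0 100;0.079 0 0 0 0 0 100"}}

```text
time_s: 11.37
tool_pos: [0.4367, 0.3532, 0.2489]
eef_rot: [-2.893, 1.571, 1.043]
ft_force: [-0.5, -0.8, 0.2]
grip_width: 0.0617
```

{"name": "arm_command", "arguments": {"series": "0.025 0 0 0.09 0 0 100;0 0 0 0.09 0 0 100;0 0 0 0 0 0 255;0 0 0 0 0 0 255;0 0 0 0 0 0 255"}}

```text
time_s: 11.78
tool_pos: [0.4372, 0.3536, 0.2138]
eef_rot: [2.927, 1.569, 0.547]
ft_force: [-0.5, 0.1, 1.3]
grip_width: 0.0403
```

{"name": "arm_command", "arguments": {"series": "0 0 0 0 0 0 255;0 0 0 0 0 0 255;0 0 0 0 0 0 255;0 0 0 0 0 0 255;0 0 0 0 0 0 255"}}

```text
time_s: 12.2
tool_pos: [0.4369, 0.3534, 0.2137]
eef_rot: [-3.102, 1.57, 0.801]
ft_force: [-0.8, 0.8, 3.1]
grip_width: 0.0217
```

```bash
python3 - <<'E'
from h import *
s=st();print(s['ft_torque'])
E
```

```text
{'time_s': 12.2, 'joint_pos': [0.969, 0.348, -0.261, 0.0, -0.961, -0.207], 'tool_pos': [0.437, 0.353, 0.214], 'eef_rot': [-3.102, 1.57, 0.801], 'ft_force': [-0.818, 0.811, 3.06], 'grip_width': 0.022}
[0.01217962 0.28788253 0.04813415]
```

{"name": "arm_command", "arguments": {"series": "-0.079 0 0 -0.0009 0 0 255;-0.079 0 0 -0.0009 0 0 255;-0.079 0 0 -0.0009 0 0 255;-0.079 0 0 -0.0009 0 0 255;-0.079 0 0 -0.0009 0 0 255"}}

```text
time_s: 12.62
tool_pos: [0.4368, 0.3533, 0.2145]
eef_rot: [2.57, 1.57, 0.816]
ft_force: [0.4, -0.3, 2.9]
grip_width: 0.0216
```

{"name": "arm_command", "arguments": {"series": "-0.079 0 0 -0.0009 0 0 255;-0.079 0 0 -0.0009 0 0 255;-0.079 0 0 -0.0009 0 0 255;-0.079 0 0 -0.0009 0 0 255;-0.079 0 0 -0.0009 0 0 255"}}

```text
time_s: 13.03
tool_pos: [0.4365, 0.3532, 0.2154]
eef_rot: [-2.702, 1.57, 2.447]
ft_force: [-4.6, -2.0, 5.0]
grip_width: 0.0217
```

{"name": "arm_command", "arguments": {"series": "-0.079 0 0 -0.0009 0 0 255;-0.079 0 0 -0.0009 0 0 255;-0.079 0 0 -0.0009 0 0 255;-0.079 0 0 -0.0009 0 0 255;-0.079 0 0 -0.0009 0 0 255"}}

```text
time_s: 13.45
tool_pos: [0.4366, 0.3535, 0.2164]
eef_rot: [1.978, 1.57, 1.464]
ft_force: [-3.3, 0.4, 3.6]
grip_width: 0.0217
```

{"name": "arm_command", "arguments": {"series": "-0.079 0 0 -0.0009 0 0 255;-0.079 0 0 -0.0009 0 0 255;-0.079 0 0 -0.0009 0 0 255;-0.079 0 0 -0.0009 0 0 255;-0.079 0 0 -0.0009 0 0 255"}}

```text
time_s: 13.87
tool_pos: [0.4361, 0.3532, 0.2171]
eef_rot: [3.037, 1.57, -3.14]
ft_force: [-3.8, -0.2, 4.9]
grip_width: 0.0218
```

{"name": "arm_command", "arguments": {"series": "-0.079 0 0 -0.0009 0 0 255;-0.079 0 0 -0.0009 0 0 255;-0.079 0 0 -0.0009 0 0 255;-0.079 0 0 -0.0009 0 0 255;-0.079 0 0 -0.0009 0 0 255"}}

```text
time_s: 14.28
tool_pos: [0.4362, 0.3528, 0.2181]
eef_rot: [3.081, 1.57, -2.475]
ft_force: [-2.5, -1.8, 4.6]
grip_width: 0.0214
```

{"name": "arm_command", "arguments": {"series": "-0.079 0 0 -0.0009 0 0 255;0 0 0 0 0 0 0;0 0 0 0 0 0 0;0 0 0 0 0 0 0;0 0 0 0 0 0 0"}}

```text
time_s: 14.7
tool_pos: [0.4368, 0.3532, 0.2173]
eef_rot: [-2.865, 1.571, -2.021]
ft_force: [0.3, -0.6, 0.5]
grip_width: 0.0409
```

{"name": "arm_command", "arguments": {"series": "0 0 0 0 0 0 0;0 0 0 0 0 0 0;0 0 0 -0.08 0 0 0;0 0 0 -0.1 0 0 0"}}

```text
time_s: 15.03
tool_pos: [0.4361, 0.3525, 0.2521]
eef_rot: [-3.109, 1.566, -2.263]
ft_force: [0.0, -0.4, 0.2]
grip_width: 0.0668
```

```bash
python3 - <<'E'
from h import *
s=st();print(s['ft_torque'])
E
```

```text
{'time_s': 15.033, 'joint_pos': [0.969, 0.311, -0.209, -0.001, -1.056, 3.019], 'tool_pos': [0.436, 0.352, 0.252], 'eef_rot': [-3.109, 1.566, -2.263], 'ft_force': [0.027, -0.44, 0.23], 'grip_width': 0.067}
[ 0.00058855 -0.21916339 -0.02403495]
```

{"name": "arm_command", "arguments": {"series": "0.079 0 0 0 0 0 0;0.079 0 0 0 0 0 0;0.079 0 0 0 0 0 0;0.079 0 0 0 0 0 0;0.079 0 0 0 0 0 0"}}

```text
time_s: 15.45
tool_pos: [0.4367, 0.3532, 0.2535]
eef_rot: [-3.075, 1.571, -2.855]
ft_force: [0.4, 0.8, -0.1]
grip_width: 0.0863
```

{"name": "arm_command", "arguments": {"series": "0.079 0 0 0 0 0 0;0.079 0 0 0 0 0 0;0.079 0 0 0 0 0 0;0.079 0 0 0 0 0 0;0.079 0 0 0 0 0 0"}}

```text
time_s: 15.87
tool_pos: [0.4367, 0.3532, 0.2534]
eef_rot: [-1.834, 1.571, -2.235]
ft_force: [0.3, 0.3, 0.5]
grip_width: 0.0871
```

{"name": "arm_command", "arguments": {"series": "0.079 0 0 0 0 0 0;0.079 0 0 0 0 0 0;0.079 0 0 0 0 0 0;0.079 0 0 0 0 0 0;0.079 0 0 0 0 0 0"}}

```text
time_s: 16.28
tool_pos: [0.4367, 0.3532, 0.2535]
eef_rot: [-1.486, 1.571, -2.507]
ft_force: [0.6, -0.9, 0.2]
grip_width: 0.0868
```

{"name": "arm_command", "arguments": {"series": "0.079 0 0 0 0 0 0;0.079 0 0 0 0 0 0;0.079 0 0 0 0 0 0;0.079 0 0 0 0 0 0;0.079 0 0 0 0 0 0"}}

```text
time_s: 16.7
tool_pos: [0.4367, 0.3532, 0.2534]
eef_rot: [-0.765, 1.571, -2.407]
ft_force: [0.1, -0.1, 0.6]
grip_width: 0.0872
```

{"name": "arm_command", "arguments": {"series": "0.079 0 0 0 0 0 100;0.079 0 0 0 0 0 100;0.079 0 0 0 0 0 100;0.079 0 0 0 0 0 100;0.079 0 0 0 0 0 100"}}

```text
time_s: 17.12
tool_pos: [0.4367, 0.3532, 0.2535]
eef_rot: [0.074, 1.571, -2.188]
ft_force: [0.1, -0.7, 0.6]
grip_width: 0.0616
```

{"name": "arm_command", "arguments": {"series": "0.025 0 0 0.085 0 0 100;0 0 0 0.085 0 0 100;0 0 0 0 0 0 255;0 0 0 0 0 0 255;0 0 0 0 0 0 255"}}

```text
time_s: 17.53
tool_pos: [0.4372, 0.3536, 0.2204]
eef_rot: [2.78, 1.57, 0.486]
ft_force: [0.3, 0.1, -0.1]
grip_width: 0.0404
```

{"name": "arm_command", "arguments": {"series": "0 0 0 0 0 0 255;0 0 0 0 0 0 255;0 0 0 0 0 0 255;0 0 0 0 0 0 255;0 0 0 0 0 0 255"}}

```text
time_s: 17.95
tool_pos: [0.4367, 0.3532, 0.2203]
eef_rot: [2.899, 1.57, 0.603]
ft_force: [-1.2, -0.8, 3.2]
grip_width: 0.0215
```

{"name": "arm_command", "arguments": {"series": "-0.079 0 0 -0.0009 0 0 255;-0.079 0 0 -0.0009 0 0 255;-0.079 0 0 -0.0009 0 0 255;-0.079 0 0 -0.0009 0 0 255;-0.079 0 0 -0.0009 0 0 255"}}

```text
time_s: 18.37
tool_pos: [0.4367, 0.3533, 0.2212]
eef_rot: [2.839, 1.57, 1.169]
ft_force: [-1.5, 1.1, 3.3]
grip_width: 0.0216
```

{"name": "arm_command", "arguments": {"series": "-0.079 0 0 -0.0009 0 0 255;-0.079 0 0 -0.0009 0 0 255;-0.079 0 0 -0.0009 0 0 255;-0.079 0 0 -0.0009 0 0 255;-0.079 0 0 -0.0009 0 0 255"}}

```text
time_s: 18.78
tool_pos: [0.4366, 0.3532, 0.222]
eef_rot: [2.889, 1.571, 1.84]
ft_force: [-0.8, -0.9, 1.5]
grip_width: 0.0219
```

{"name": "arm_command", "arguments": {"series": "0 0 0 -0.01 0 0 255;0 0 0 -0.01 0 0 255;0 0 0 0 0 0 255"}}

```text
time_s: 19.03
tool_pos: [0.4368, 0.3533, 0.2253]
eef_rot: [2.54, 1.571, 1.484]
ft_force: [0.6, 0.0, -2.3]
grip_width: 0.0219
```

```bash
python3 - <<'E'
from h import *
s=st();print(s['ft_torque'])
E
```

```text
{'time_s': 19.033, 'joint_pos': [0.969, 0.336, -0.246, -0.0, -0.989, 1.116], 'tool_pos': [0.437, 0.353, 0.225], 'eef_rot': [2.54, 1.571, 1.484], 'ft_force': [0.623, 0.01, -2.337], 'grip_width': 0.022}
[-0.08634303 -0.06621606 -0.00330497]
```

{"name": "arm_command", "arguments": {"series": "0 0 0 -0.1 0 0 255;0 0 0 -0.2 0 0 255;0 0 0 -0.1 0 0 255;0 0 0 0 0 0 255"}}

```text
time_s: 19.37
tool_pos: [0.4385, 0.3549, 0.3109]
eef_rot: [1.838, 1.559, 0.783]
ft_force: [1.0, 0.6, -1.0]
grip_width: 0.0219
```

```bash
python3 - <<'E'
from h import *
s=st();C=Ro.from_euler('xyz',s['eef_rot']);goto([.448,-.3575,.305],C);z=C.apply([0,0,1]);print(np.degrees(np.arctan2(z[1],z[0])))
E
```

```text
{'time_s': 19.367, 'joint_pos': [0.969, 0.264, -0.122, 0.002, -1.174, 1.117], 'tool_pos': [0.438, 0.355, 0.311], 'eef_rot': [1.838, 1.559, 0.783], 'ft_force': [0.988, 0.603, -1.043], 'grip_width': 0.022}
turn units(/90deg) [0. 0. 0.] shift units(/0.2) cur axes [ 1.5000e-03 -1.7144e+00  3.1225e+00] in final axes [ 1.5000e-03 -1.7144e+00  3.1225e+00]
-60.46528192954168
```

{"name": "arm_command", "arguments": {"series": "0 0 0 0 -0.05 0.09 255;0 0 0 0 -0.095 0.173 255;0 0 0 0 -0.095 0.173 255;0 0 0 0 -0.095 0.173 255;0 0 0 0 -0.095 0.173 255"}}

```text
time_s: 19.78
tool_pos: [0.4383, 0.1729, 0.3041]
eef_rot: [-1.634, 1.569, -2.689]
ft_force: [1.3, -0.1, -2.3]
grip_width: 0.0219
```

{"name": "arm_command", "arguments": {"series": "0 0 0 0 -0.095 0.173 255;0 0 0 0 -0.095 0.173 255;0 0 0 0 -0.095 0.173 255;0 0 0 0 -0.095 0.173 255;0 0 0 0 -0.095 0.173 255"}}

```text
time_s: 20.2
tool_pos: [0.441, -0.0244, 0.3045]
eef_rot: [-2.287, 1.57, 2.941]
ft_force: [1.5, 0.2, -1.8]
grip_width: 0.0215
```

{"name": "arm_command", "arguments": {"series": "0 0 0 0 -0.095 0.173 255;0 0 0 0 -0.095 0.173 255;0 0 0 0 -0.095 0.173 255;0 0 0 0 -0.095 0.173 255;0 0 0 0 -0.095 0.173 255"}}

```text
time_s: 20.62
tool_pos: [0.444, -0.2217, 0.3044]
eef_rot: [-2.704, 1.569, 2.523]
ft_force: [1.3, -0.6, -1.8]
grip_width: 0.0217
```

{"name": "arm_command", "arguments": {"series": "0 0 0 0 -0.095 0.173 255;0 0 0 0 -0.095 0.173 255;0 0 0 0 -0.05 0.09 255;0 0 0 0 0 0 255;0 0 0 0 0 0 255"}}

```text
time_s: 21.03
tool_pos: [0.4454, -0.3203, 0.3035]
eef_rot: [-2.654, 1.568, 2.571]
ft_force: [-0.2, 0.7, -2.3]
grip_width: 0.0214
```

```bash
python3 - <<'E'
from h import *
s=st();C=Ro.from_euler('xyz',s['eef_rot']);goto([.448,-.3575,.305],C)
a=snap('side');cv2.imwrite('pics/m1.png',cv2.resize(a['img'][200:384,160:340],None,fx=3,fy=3))
E
```

```text
{'time_s': 21.033, 'joint_pos': [-0.328, 0.248, -0.161, -0.001, -1.165, 2.412], 'tool_pos': [0.445, -0.32, 0.303], 'eef_rot': [-2.654, 1.568, 2.571], 'ft_force': [-0.208, 0.672, -2.27], 'grip_width': 0.021}
turn units(/90deg) [0. 0. 0.] shift units(/0.2) cur axes [-0.0079 -0.0799  0.1683] in final axes [-0.0079 -0.0799  0.1683]
```

View pics/m1.png

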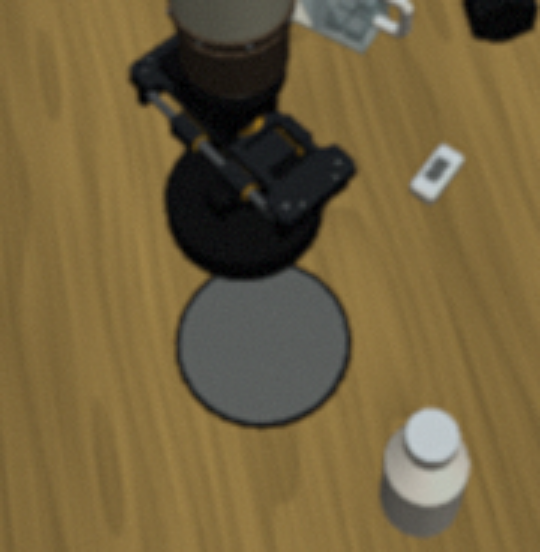

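{"name": "arm_command", "arguments": {"series": "0 0 0 0 -0.08 0.168 255;0 0 0 0.2 0 0 255;0 0 0 0.2 0 0 255;0 0 0 0.2 0 0 255;0 0 0 0.18 0 0 255"}}

```text
time_s: 21.5
tool_pos: [0.4483, -0.3549, 0.1474]
eef_rot: [3.088, 1.57, 2.035]
ft_force: [1.2, -0.1, -2.1]
grip_width: 0.0219
```

{"name": "arm_command", "arguments": {"series": "0 0 0 0.08 0 0 255;0 0 0 0.04 0 0 255;0 0 0 0 0 0 255;0 0 0 0 0 0 255"}}

```text
time_s: 21.83
tool_pos: [0.4499, -0.3562, 0.1263]
eef_rot: [0.439, 1.569, -0.614]
ft_force: [0.7, -0.8, -1.7]
grip_width: 0.0218
```

```bash
python3 - <<'E'
from h import *
s=st();C=Ro.from_euler('xyz',s['eef_rot']);goto([.448,-.3575,.1124],C)
E
```

```text
{'time_s': 21.833, 'joint_pos': [-0.387, 0.469, -0.326, 0.001, -0.773, 2.476], 'tool_pos': [0.45, -0.356, 0.126], 'eef_rot': [0.439, 1.569, -0.614], 'ft_force': [0.725, -0.79, -1.66], 'grip_width': 0.022}
turn units(/90deg) [0. 0. 0.] shift units(/0.2) cur axes [ 0.0697 -0.0113  0.0007] in final axes [ 0.0697 -0.0113  0.0007]
```

{"name": "arm_command", "arguments": {"series": "0 0 0 0.03 -0.011 0 255;0 0 0 0.015 0 0 255;0 0 0 0.01 0 0 255;0 0 0 0 0 0 255"}}

```text
time_s: 22.17
tool_pos: [0.4469, -0.3577, 0.1146]
eef_rot: [0.887, 1.57, -0.167]
ft_force: [-0.5, 1.5, -1.7]
grip_width: 0.0217
```

{"name": "arm_command", "arguments": {"series": "0 0 0 0.008 0 0 255;0 0 0 0 0 0 255"}}

```text
time_s: 22.33
tool_pos: [0.4469, -0.3577, 0.1128]
eef_rot: [0.803, 1.571, -0.252]
ft_force: [-0.3, 0.4, -2.1]
grip_width: 0.022
```

{"name": "arm_command", "arguments": {"series": "0 0 0 0.006 0 0 255;0 0 0 0 0 0 255"}}

```text
time_s: 22.5
tool_pos: [0.4471, -0.3578, 0.1125]
eef_rot: [-0.065, 1.57, -1.119]
ft_force: [-0.7, 1.3, 3.8]
grip_width: 0.0218
```

{"name": "arm_command", "arguments": {"series": "0 0 0 0.005 0 0 255;0 0 0 0 0 0 255"}}

```text
time_s: 22.67
tool_pos: [0.4471, -0.3578, 0.1125]
eef_rot: [-0.202, 1.57, -1.256]
ft_force: [-1.8, 4.0, 10.1]
grip_width: 0.022
```

{"name": "arm_command", "arguments": {"series": "0 0 0 0 0 0 0;0 0 0 0 0 0 0;0 0 0 0 0 0 0;0 0 0 0 0 0 0;0 0 0 0 0 0 0"}}

```text
time_s: 23.08
tool_pos: [0.447, -0.3577, 0.1104]
eef_rot: [-2.25, 1.571, 2.979]
ft_force: [0.1, 0.3, 0.2]
grip_width: 0.0471
```

{"name": "arm_command", "arguments": {"series": "0 0 0 -0.05 0 0 0;0 0 0 -0.15 0 0 0;0 0 0 -0.2 0 0 0;0 0 0 -0.2 0 0 0;0 0 0 -0.1 0 0 0"}}

```text
time_s: 23.5
tool_pos: [0.4484, -0.3588, 0.2568]
eef_rot: [0.448, 1.562, -0.605]
ft_force: [1.5, -0.6, -0.1]
grip_width: 0.0805
```

```bash
python3 - <<'E'
from h import *
st()
b=snap('top');a=snap('side')
r=[]
for s,(u,v),n in ((b,(331,171),'top'),(a,(306,257),'side')):
    g=s['img'][v-14:v+15,u-14:u+15];hs=cv2.cvtColor(g,cv2.COLOR_BGR2HSV)
    m=((hs[...,1]<60)&(hs[...,2]>95)).astype(np.uint8);cs,_=cv2.findContours(m,0,2);c=max(cs,key=cv2.contourArea)
    w=np.array([onz(s,x+u-14,y+v-14,.015)[:2]*1000 for x,y in c[:,0]]).astype(np.float32);print(n,'block',cv2.minAreaRect(w))
goto([.661,-.227,.25],down(np.radians(-49.6)))
cv2.imwrite('pics/m2.png',np.hstack([cv2.resize(a['img'][90:370,160:340],None,fx=2,fy=2),cv2.resize(b['img'][100:380,100:300],None,fx=2,fy=2)]))
E
```

```text
{'time_s': 23.5, 'joint_pos': [-0.392, 0.323, -0.179, 0.002, -1.06, 2.479], 'tool_pos': [0.448, -0.359, 0.257], 'eef_rot': [0.448, 1.562, -0.605], 'ft_force': [1.521, -0.627, -0.056], 'grip_width': 0.08}
top block ((662.2169189453125, -226.2559814453125), (68.01399993896484, 35.550804138183594), 39.805973052978516)
side block ((660.16259765625, -227.00650024414062), (69.04512786865234, 32.776939392089844), 40.469085693359375)
turn units(/90deg) [-0.1196  0.0066 -0.0031] shift units(/0.2) cur axes [ 0.0397  1.248  -0.0485] in final axes [0.0328 1.2352 0.1858]
```

View pics/m2.png

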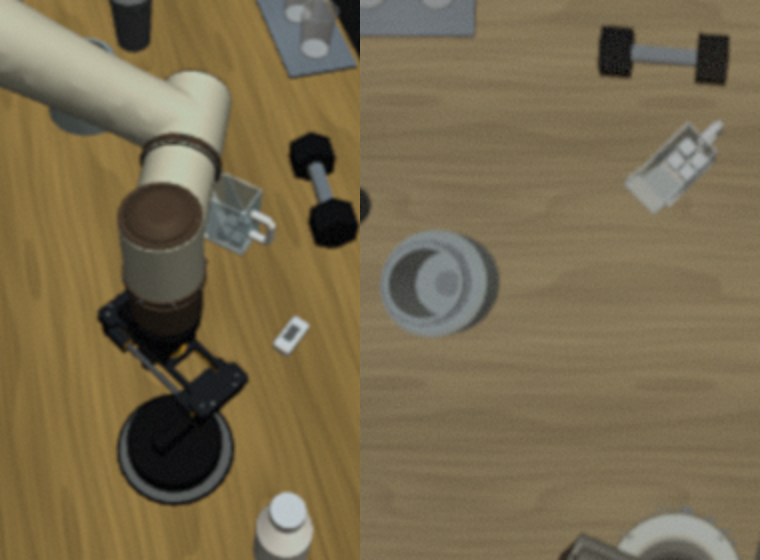

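The lid lies centred on the mat (crop about (172,443)), the jug is open, and the pitcher and single block are unmoved.

{"name": "arm_command", "arguments": {"series": "-0.06 0 0 0 0 0 0;-0.06 0 0 0 0.05 0.01 0;0 0 0 0 0.19 0.028 0;0 0 0 0 0.19 0.028 0;0 0 0 0 0.19 0.028 0"}}

```text
time_s: 24.02
tool_pos: [0.5544, -0.2919, 0.2502]
eef_rot: [-2.677, 1.57, 2.739]
ft_force: [0.5, -0.7, -0.5]
grip_width: 0.087
```

{"name": "arm_command", "arguments": {"series": "0 0 0 0 0.19 0.028 0;0 0 0 0 0.19 0.028 0;0 0 0 0 0.19 0.028 0;0 0 0 0 0.04 0.006 0;0 0 0 0 0 0 0"}}

```text
time_s: 24.43
tool_pos: [0.6601, -0.2251, 0.2485]
eef_rot: [-2.547, 1.568, 2.874]
ft_force: [-0.2, -0.4, -0.4]
grip_width: 0.0868
```

```bash
python3 - <<'E'
from h import *
st();goto([.661,-.2265,.063],down(np.radians(-49.8)))
E
```

```text
{'time_s': 24.433, 'joint_pos': [-0.098, 0.538, 0.148, -0.0, -1.183, 2.377], 'tool_pos': [0.66, -0.225, 0.249], 'eef_rot': [-2.547, 1.568, 2.874], 'ft_force': [-0.176, -0.383, -0.395], 'grip_width': 0.087}
turn units(/90deg) [ 0.0041 -0.0013  0.0009] shift units(/0.2) cur axes [ 9.275e-01 -1.000e-04  1.020e-02] in final axes [ 0.9276 -0.0013  0.0083]
```

{"name": "arm_command", "arguments": {"series": "0 0 0 0.19 0 0.01 0;0 0 0 0.2 0 0 0;0 0 0 0.2 0 0 0;0 0 0 0.18 0 0 0;0 0 0 0.09 0 0 100"}}

```text
time_s: 24.85
tool_pos: [0.6553, -0.2292, 0.073]
eef_rot: [-2.512, 1.561, 2.903]
ft_force: [-1.0, 0.4, -1.6]
grip_width: 0.0844
```

{"name": "arm_command", "arguments": {"series": "0 0 0 0.01 0 0 255;0 0 0 0 0 0 255;0 0 0 0 0 0 255;0 0 0 0 0 0 255;0 0 0 0 0 0 255", "force": 25}}

```text
time_s: 25.27
tool_pos: [0.6604, -0.229, 0.0787]
eef_rot: [0.75, 1.568, -0.116]
ft_force: [0.8, 1.3, 0.3]
grip_width: 0.0549
```

{"name": "arm_command", "arguments": {"series": "0 0 0 0 0 0 255;0 0 0 0 0 0 255;0 0 0 0 0 0 255;0 0 0 0 0 0 255;0 0 0 0 0 0 255"}}

```text
time_s: 25.68
tool_pos: [0.66, -0.2286, 0.0769]
eef_rot: [0.329, 1.571, -0.536]
ft_force: [-1.0, 0.5, 1.4]
grip_width: 0.0297
```

{"name": "arm_command", "arguments": {"series": "0 0 0 -0.1 0 0 255;0 0 0 -0.2 0 0 255;0 0 0 -0.2 0 0 255;0 0 0 -0.2 0 0 255;0 0 0 -0.2 0 0 255"}}

```text
time_s: 26.1
tool_pos: [0.6595, -0.2286, 0.2582]
eef_rot: [-2.476, 1.57, 2.942]
ft_force: [1.3, -0.4, -0.5]
grip_width: 0.0295
```

```bash
python3 - <<'E'
from h import *
s=st();C=Ro.from_euler('xyz',s['eef_rot']);goto([.4365,.353,.265],C)
E
```

```text
{'time_s': 26.1, 'joint_pos': [-0.103, 0.532, 0.161, -0.0, -1.201, 2.379], 'tool_pos': [0.659, -0.229, 0.258], 'eef_rot': [-2.476, 1.57, 2.942], 'ft_force': [1.328, -0.358, -0.52], 'grip_width': 0.03}
turn units(/90deg) [0. 0. 0.] shift units(/0.2) cur axes [-0.033   1.0354 -2.937 ] in final axes [-0.033   1.0354 -2.937 ]
```

{"name": "arm_command", "arguments": {"series": "0 0 0 -0.03 0.032 -0.09 255;0 0 0 0 0.065 -0.184 255;0 0 0 0 0.065 -0.184 255;0 0 0 0 0.065 -0.184 255;0 0 0 0 0.065 -0.184 255"}}

```text
time_s: 26.52
tool_pos: [0.5962, -0.0637, 0.2624]
eef_rot: [-2.93, 1.57, 2.486]
ft_force: [-0.0, 0.7, -0.2]
grip_width: 0.0294
```

{"name": "arm_command", "arguments": {"series": "0 0 0 0 0.065 -0.184 255;0 0 0 0 0.065 -0.184 255;0 0 0 0 0.065 -0.184 255;0 0 0 0 0.065 -0.184 255;0 0 0 0 0.065 -0.184 255"}}

```text
time_s: 26.93
tool_pos: [0.5264, 0.1188, 0.2626]
eef_rot: [2.763, 1.571, 1.897]
ft_force: [0.8, -0.3, -0.2]
grip_width: 0.0297
```

{"name": "arm_command", "arguments": {"series": "0 0 0 0 0.065 -0.184 255;0 0 0 0 0.065 -0.184 255;0 0 0 0 0.065 -0.184 255;0 0 0 0 0.065 -0.184 255;0 0 0 0 0.065 -0.184 255"}}

```text
time_s: 27.35
tool_pos: [0.4566, 0.3011, 0.2626]
eef_rot: [3.062, 1.571, 2.197]
ft_force: [0.4, -0.0, -0.2]
grip_width: 0.0294
```

{"name": "arm_command", "arguments": {"series": "0 0 0 0 0.065 -0.184 255;0 0 0 0 0.032 -0.09 255;0 0 0 0 0 0 255;0 0 0 0 0 0 255;0 0 0 0 0 0 255"}}

```text
time_s: 27.77
tool_pos: [0.437, 0.3532, 0.2623]
eef_rot: [-1.379, 1.57, -2.245]
ft_force: [-0.4, -0.5, -0.3]
grip_width: 0.0299
```

```bash
python3 - <<'E'
from h import *
s=st();C=Ro.from_euler('xyz',s['eef_rot']);goto([.4365,.353,.145],C)
E
```

```text
{'time_s': 27.767, 'joint_pos': [0.968, 0.302, -0.194, -0.0, -1.075, 1.308], 'tool_pos': [0.437, 0.353, 0.262], 'eef_rot': [-1.379, 1.57, -2.245], 'ft_force': [-0.363, -0.501, -0.25], 'grip_width': 0.03}
turn units(/90deg) [0. 0. 0.] shift units(/0.2) cur axes [ 0.5866 -0.0018 -0.0011] in final axes [ 0.5866 -0.0018 -0.0011]
```

{"name": "arm_command", "arguments": {"series": "0 0 0 0.12 0 0 255;0 0 0 0.15 0 0 255;0 0 0 0.15 0 0 255;0 0 0 0.11 0 0 255;0 0 0 0 0 0 255"}}

```text
time_s: 28.18
tool_pos: [0.4357, 0.35, 0.1519]
eef_rot: [-1.426, 1.56, -2.295]
ft_force: [-1.6, -0.6, -0.9]
grip_width: 0.0297
```

{"name": "arm_command", "arguments": {"series": "0 0 0 0 0 0 120;0 0 0 0 0 0 120;0 0 0 0 0 0 120;0 0 0 0 0 0 120;0 0 0 0 0 0 120"}}

```text
time_s: 28.6
tool_pos: [0.4375, 0.3542, 0.1581]
eef_rot: [1.805, 1.568, 0.94]
ft_force: [-0.0, 0.4, 0.2]
grip_width: 0.0453
```

{"name": "arm_command", "arguments": {"series": "0 0 0 -0.1 0 0 120;0 0 0 -0.2 0 0 120;0 0 0 -0.2 0 0 120;0 0 0 -0.2 0 0 0;0 0 0 -0.1 0 0 0"}}

```text
time_s: 29.02
tool_pos: [0.4382, 0.3547, 0.3233]
eef_rot: [1.636, 1.56, 0.771]
ft_force: [0.4, 1.0, 0.6]
grip_width: 0.0533
```

```bash
python3 - <<'E'
from h import *
s=st()
b=snap('top');cv2.imwrite('pics/j1.png',cv2.resize(b['img'][190:290,90:200],None,fx=4,fy=4))
# pitcher frame
sp=np.array([.5594,.0539]);bk=np.array([.648,-.0353])
d=(sp-bk)/np.linalg.norm(sp-bk);print('d',d,np.degrees(np.arctan2(d[1],d[0])),'dist',np.linalg.norm(sp-bk),'origin',bk+.05*d,sp-.079*d)
E
```

```text
{'time_s': 29.017, 'joint_pos': [0.969, 0.255, -0.102, 0.002, -1.204, 1.307], 'tool_pos': [0.438, 0.355, 0.323], 'eef_rot': [1.636, 1.56, 0.771], 'ft_force': [0.354, 0.998, 0.562], 'grip_width': 0.053}
d [-0.70471658  0.70948893] 134.80665164671305 dist 0.12572430154906408 origin [6.12764171e-01 1.74446428e-04] [ 0.61507261 -0.00214963]
```

View pics/j1.png

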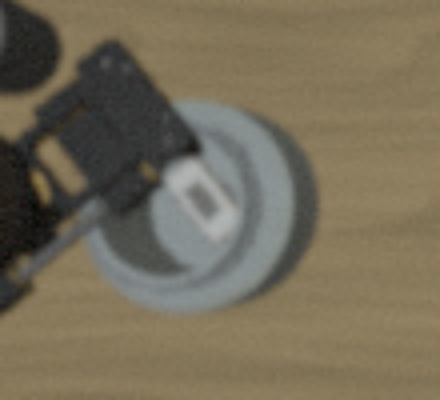

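The white block lies inside the jug's mouth (crop about (205,195)), and the fingers have let it go.

```bash
cat >> h.py <<'E'
def pitchR(yaw,t): return down(np.radians(yaw-270))*Ro.from_rotvec([0,0,np.radians(t)])
E
python3 - <<'E'
from h import *
y=134.5;d=np.array([np.cos(np.radians(y)),np.sin(np.radians(y)),0]);O=np.array([.614,-.001,0])
R=pitchR(y,-40);x=R.apply([1,0,0]);print('x',x,d)
g=O-.015*d+[0,0,.092];T=g-.051*x;P=T-.1*x;print('T',T,'P',P)
goto(P,R);goto([P[0],P[1],.323],down(np.radians(y-270)))
b=snap('top');print(proj(b,[.437,.353,.022]),proj(b,[.437,.353,.125]))
E
```

```text
x [-0.45053579  0.45846855 -0.76604444] [-0.70090926  0.71325045  0.        ]
T [ 0.64749096 -0.03508065  0.13106827] P [ 0.69254454 -0.08092751  0.20767271]
turn units(/90deg) [ 0.9165  0.3248 -0.364 ] shift units(/0.2) cur axes [ 0.582  -0.4609  2.4835] in final axes [-1.1181  2.2535  0.6249]
turn units(/90deg) [ 0.9552 -0.0081 -0.0076] shift units(/0.2) cur axes [ 0.0055 -0.4518  2.4828] in final axes [0.0154 2.445  0.6249]
[142.08055054 241.34261178] [130.74605121 241.14727991]
```

{"name": "arm_command", "arguments": {"series": "0.079 0 0 0 0 0 0;0.079 0 0 0 0 0 0;0.079 0 0 0 0 0 0;0.079 0 0 0 0 0 0;0.079 0 0 0 0 0 0"}}

```text
time_s: 29.53
tool_pos: [0.4366, 0.3535, 0.3159]
eef_rot: [-1.018, 1.569, -2.51]
ft_force: [1.4, 0.4, -0.1]
grip_width: 0.0853
```

{"name": "arm_command", "arguments": {"series": "0.079 0 0 0 0 0 0;0.079 0 0 0 0 0 0;0.079 0 0 0 0 0 0;0.079 0 0 0 0 0 0;0.079 0 0 0 0 0 0"}}

```text
time_s: 29.95
tool_pos: [0.4367, 0.3535, 0.3158]
eef_rot: [-0.39, 1.569, -2.503]
ft_force: [-0.9, -0.2, 0.5]
grip_width: 0.0873
```

{"name": "arm_command", "arguments": {"series": "0.079 0 0 0 0 0 0;0.079 0 0 0 0 0 0;0 0 0 0 0.1 0.025 0;0 0 0 0 0.19 0.048 0;0 0 0 0 0.19 0.048 0"}}

```text
time_s: 30.37
tool_pos: [0.4876, 0.2685, 0.3158]
eef_rot: [-0.318, 1.57, -2.669]
ft_force: [1.8, 0.8, 0.8]
grip_width: 0.0871
```

{"name": "arm_command", "arguments": {"series": "0 0 0 0 0.19 0.048 0;0 0 0 0 0.19 0.048 0;0 0 0 0 0.19 0.048 0;0 0 0 0 0.19 0.048 0;0 0 0 0 0.19 0.048 0"}}

```text
time_s: 30.78
tool_pos: [0.5888, 0.099, 0.316]
eef_rot: [-0.764, 1.57, -3.119]
ft_force: [-0.1, 0.9, -0.4]
grip_width: 0.0873
```

{"name": "arm_command", "arguments": {"series": "0 0 0 0 0.19 0.048 0;0 0 0 0 0.19 0.048 0;0 0 0 0 0.19 0.048 0;0 0 0 0 0.19 0.048 0;0 0 0 0 0.19 0.048 0"}}

```text
time_s: 31.2
tool_pos: [0.6895, -0.0691, 0.3157]
eef_rot: [-0.972, 1.569, 2.957]
ft_force: [0.8, 1.0, 0.1]
grip_width: 0.087
```

{"name": "arm_command", "arguments": {"series": "0 0 -0.074 0 0.06 0.02 0;0 0 -0.074 0 0 0 0;0 0 -0.074 0 0 0 0;0 0 -0.074 0 0 0 0;0 0 -0.074 0 0 0 0"}}

```text
time_s: 31.62
tool_pos: [0.695, -0.079, 0.3163]
eef_rot: [-1.571, 0.984, 2.358]
ft_force: [0.8, -0.0, -0.7]
grip_width: 0.0865
```

{"name": "arm_command", "arguments": {"series": "0 0 -0.074 0 0 0 0;0 0 0 0 0 0 0;0 0 0 0 0 0 0"}}

```text
time_s: 31.87
tool_pos: [0.6953, -0.0797, 0.3136]
eef_rot: [-1.567, 0.872, 2.359]
ft_force: [0.3, 0.4, 0.1]
grip_width: 0.0873
```

```bash
python3 - <<'E'
from h import *
st();goto([.6925,-.0809,.2077],pitchR(134.5,-40))
b=snap('top');cv2.imwrite('pics/j2.png',np.hstack([cv2.resize(b['img'][200:290,90:180],None,fx=4,fy=4),cv2.resize(b['img'][110:220,200:310],None,fx=3.273,fy=3.273)]))
E
```

```text
{'time_s': 31.867, 'joint_pos': [-0.059, 0.763, 0.772, -0.51, -2.082, 0.705], 'tool_pos': [0.695, -0.08, 0.314], 'eef_rot': [-1.567, 0.872, 2.359], 'ft_force': [0.258, 0.389, 0.138], 'grip_width': 0.087}
turn units(/90deg) [0.003  0.0045 0.0002] shift units(/0.2) cur axes [0.4094 0.3363 0.0129] in final axes [0.4094 0.3362 0.0142]
```

View pics/j2.png

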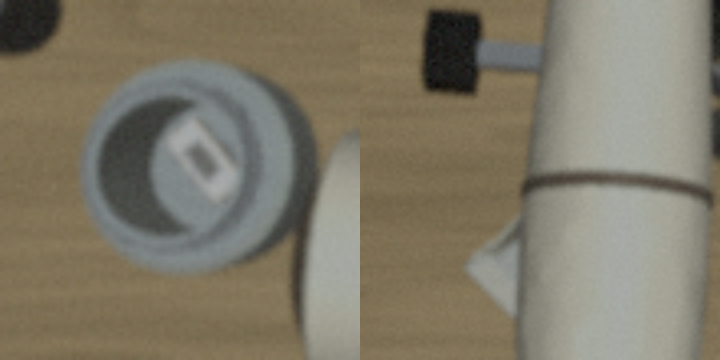

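{"name": "arm_command", "arguments": {"series": "0 0 0 0.137 0.112 0.005 0;0 0 0 0.137 0.112 0.005 0;0.003 0.004 0 0.135 0.112 0.004 0;0 0 0 0 0 0 0;0 0 0 0 0 0 0"}}

```text
time_s: 32.33
tool_pos: [0.6913, -0.0791, 0.2104]
eef_rot: [-1.569, 0.872, 2.353]
ft_force: [-0.4, 0.4, 1.0]
grip_width: 0.0868
```

```bash
python3 - <<'E'
from h import *
st();goto([.6475,-.0351,.1311],pitchR(134.5,-40))
a=snap('side');cv2.imwrite('pics/p2.png',cv2.resize(a['img'][110:250,210:360],None,fx=4,fy=4))
E
```

```text
{'time_s': 32.333, 'joint_pos': [-0.055, 0.812, 0.605, -0.47, -1.886, 0.809], 'tool_pos': [0.691, -0.079, 0.21], 'eef_rot': [-1.569, 0.872, 2.353], 'ft_force': [-0.423, 0.443, 0.969], 'grip_width': 0.087}
turn units(/90deg) [0.0017 0.0024 0.0002] shift units(/0.2) cur axes [0.5032 0.0174 0.    ] in final axes [0.5032 0.0172 0.0019]
```

View pics/p2.png

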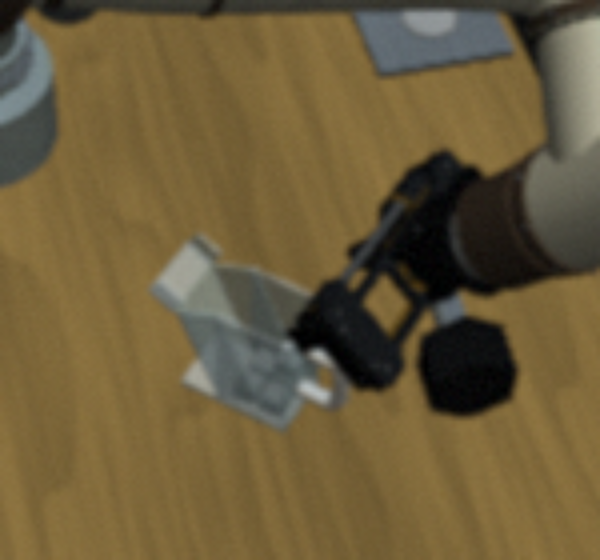

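The fingers sit behind and above the pitcher's back wall, in line with its sides (handle at about (325,385)).

{"name": "arm_command", "arguments": {"series": "0 0 0 0.12 0.017 0 0;0 0 0 0.15 0 0 0;0 0 0 0.15 0 0 0;0 0 0 0.083 0 0 0;0 0 0 0 0 0 0", "force": 35}}

```text
time_s: 32.8
tool_pos: [0.6479, -0.0338, 0.1326]
eef_rot: [-1.574, 0.873, 2.35]
ft_force: [-0.7, 0.5, -0.1]
grip_width: 0.0866
```

{"name": "arm_command", "arguments": {"series": "0 0 0 0 0 0 255;0 0 0 0 0 0 255;0 0 0 0 0 0 255;0 0 0 0 0 0 255;0 0 0 0 0 0 255"}}

```text
time_s: 33.22
tool_pos: [0.6494, -0.0363, 0.1324]
eef_rot: [-1.576, 0.875, 2.346]
ft_force: [0.0, 0.2, -0.2]
grip_width: 0.0618
```

{"name": "arm_command", "arguments": {"series": "0 0 0 0 0 0 255;0 0 0 0 0 0 255;0 0 0 0 0 0 255;0 0 0 0 0 0 255;0 0 0 0 0 0 255"}}

```text
time_s: 33.63
tool_pos: [0.6492, -0.0363, 0.1322]
eef_rot: [-1.575, 0.875, 2.347]
ft_force: [2.3, -3.4, 5.5]
grip_width: 0.06
```

```bash
python3 - <<'E'
from h import *
st();goto([.6475,-.0351,.1311],pitchR(134.5,-40))
E
```

```text
{'time_s': 33.633, 'joint_pos': [-0.003, 0.795, 0.365, -0.475, -1.66, 0.868], 'tool_pos': [0.649, -0.036, 0.132], 'eef_rot': [-1.575, 0.875, 2.347], 'ft_force': [2.282, -3.38, 5.479], 'grip_width': 0.06}
turn units(/90deg) [ 0.0021 -0.0002 -0.0015] shift units(/0.2) cur axes [ 0.011  -0.0045  0.0018] in final axes [ 0.011  -0.0044  0.0018]
```

{"name": "arm_command", "arguments": {"series": "0 0 0 -0.04 -0.032 0 255;0 0 0 -0.1 -0.084 0 255;0 0 0 -0.14 -0.117 0 255;0 0 0 -0.14 -0.117 0 255;0 0 0 -0.13 -0.109 0 255"}}

```text
time_s: 34.05
tool_pos: [0.6483, -0.0356, 0.2748]
eef_rot: [-1.571, 0.871, 2.35]
ft_force: [1.2, -0.5, -4.7]
grip_width: 0.0601
```

{"name": "arm_command", "arguments": {"series": "0 0 0 -0.03 -0.025 0 255;0 0 0 0 0 0 255;0 0 0 0 0 0 255"}}

```text
time_s: 34.3
tool_pos: [0.6482, -0.0355, 0.2806]
eef_rot: [-1.572, 0.871, 2.348]
ft_force: [0.4, 0.0, -5.5]
grip_width: 0.0596
```

```bash
python3 - <<'E'
from h import *
s=st()
y=134.5;d=np.array([np.cos(np.radians(y)),np.sin(np.radians(y)),0])
C=Ro.from_euler('xyz',s['eef_rot']);tip=s['tool_pos']+C.apply([.1013,-.0825,0]);print('tip',tip,'tilt',C.apply([1,0,0]),C.apply([0,0,1]))
J=np.array([.4365,.353,0])-.01*d
goto(np.array(s['tool_pos'])+J+[0,0,.255]-tip,C)
a=snap('side');b=snap('top');cv2.imwrite('pics/p3.png',np.hstack([cv2.resize(a['img'][80:230,210:360],None,fx=2.5,fy=2.5),cv2.resize(b['img'][120:270,190:340],None,fx=2.5,fy=2.5)]));print(proj(a,tip),proj(b,tip))
E
```

```text
{'time_s': 34.3, 'joint_pos': [-0.006, 0.671, 0.516, -0.505, -1.909, 0.736], 'tool_pos': [0.648, -0.036, 0.281], 'eef_rot': [-1.572, 0.871, 2.348], 'ft_force': [0.418, 0.026, -5.495], 'grip_width': 0.06}
tip [0.55809953 0.05585283 0.25628446] tilt [-0.45200216  0.45912321 -0.7647875 ] [-0.71190115 -0.70227916 -0.00085227]
turn units(/90deg) [0. 0. 0.] shift units(/0.2) cur axes [ 0.9296 -1.0928 -0.6105] in final axes [ 0.9296 -1.0928 -0.6105]
[251.36308157 144.39114285] [235.88451247 192.26315396]
```

View pics/p3.png

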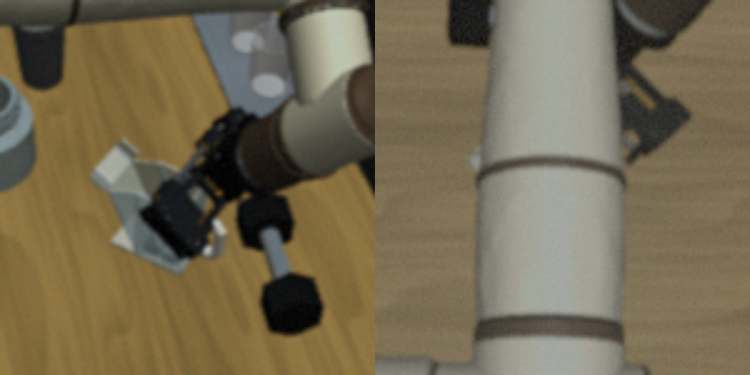

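{"name": "arm_command", "arguments": {"series": "0 0 0 0.03 -0.035 -0.02 255;0 0 0 0.07 -0.082 -0.046 255;0 0 0 0.1 -0.118 -0.065 255;0 0 0 0.1 -0.118 -0.065 255;0 0 0 0.1 -0.118 -0.065 255"}}

```text
time_s: 34.82
tool_pos: [0.5977, 0.0901, 0.2797]
eef_rot: [-1.569, 0.871, 2.351]
ft_force: [0.2, 0.9, -4.3]
grip_width: 0.0598
```

{"name": "arm_command", "arguments": {"series": "0 0 0 0.1 -0.118 -0.066 255;0 0 0 0.1 -0.118 -0.066 255;0 0 0 0.1 -0.118 -0.066 255;0 0 0 0.1 -0.118 -0.066 255;0 0 0 0.08 -0.094 -0.053 255"}}

```text
time_s: 35.23
tool_pos: [0.5375, 0.2411, 0.2795]
eef_rot: [-1.569, 0.871, 2.353]
ft_force: [0.9, -0.4, -3.6]
grip_width: 0.0598
```

{"name": "arm_command", "arguments": {"series": "0 0 0 0.04 -0.046 -0.027 255;0 0 0 0.01 -0.011 -0.006 255;0 0 0 0 0 0 255;0 0 0 0 0 0 255"}}

```text
time_s: 35.57
tool_pos: [0.5338, 0.2534, 0.2798]
eef_rot: [-1.57, 0.874, 2.35]
ft_force: [0.3, -0.4, -3.7]
grip_width: 0.0601
```

```bash
cat >> h.py <<'E'
def tip():
    s=robot.sense();C=Ro.from_euler('xyz',s['eef_rot']);t=s['tool_pos']+C.apply([.1013,-.0825,0]);x=C.apply([1,0,0])
    d=np.array([np.cos(np.radians(134.5)),np.sin(np.radians(134.5)),0])
    e=np.array([.4365,.353,0])-t;e[2]=0
    print('tip',t.round(4),'tilt',round(40+np.degrees(np.arctan2(-x@d,-x[2])),1),'tip->jug along d',(e@d).round(4),'across',(np.cross(d,e)[2]).round(4),'q',np.round(s['joint_pos'],2),'ft',np.round(s['ft_force'],1))
E
python3 - <<'E'
from h import *
tip();st()
a=snap('side');b=snap('top');cv2.imwrite('pics/p4.png',np.hstack([cv2.resize(a['img'][30:180,150:300],None,fx=2.5,fy=2.5),cv2.resize(b['img'][160:310,70:220],None,fx=2.5,fy=2.5)]))
E
```

```text
tip [0.4437 0.3447 0.2551] tilt 0.0 tip->jug along d 0.011 across -0.0007 q [ 0.42  0.48  0.22 -0.64 -1.59  0.44] ft [ 0.3 -0.4 -3.7]
{'time_s': 35.567, 'joint_pos': [0.419, 0.48, 0.223, -0.645, -1.595, 0.439], 'tool_pos': [0.534, 0.253, 0.28], 'eef_rot': [-1.57, 0.874, 2.35], 'ft_force': [0.328, -0.41, -3.696], 'grip_width': 0.06}
```

View pics/p4.png

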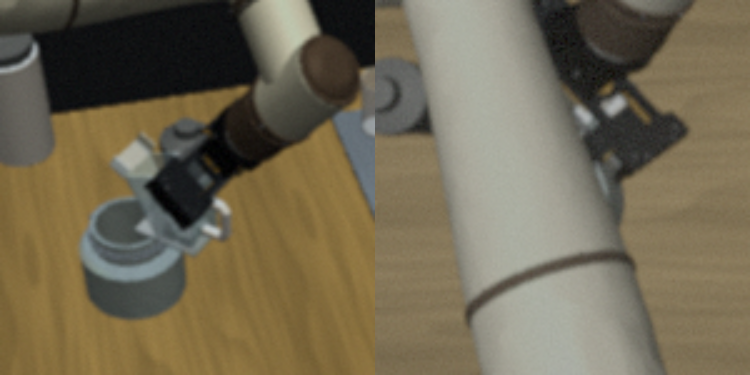

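The pitcher is upright above the jug with its spout (side crop about (130,155)) over the mouth (about (130,222)).

{"name": "arm_command", "arguments": {"series": "0 0 0.067 -0.04 -0.055 0 255;0 0 0.067 -0.04 -0.055 0 255;0 0 0.067 -0.04 -0.055 0 255;0 0 0.067 -0.04 -0.055 0 255;0 0 0.067 -0.04 -0.055 0 255"}}

```text
time_s: 36.08
tool_pos: [0.5136, 0.2739, 0.3423]
eef_rot: [-1.588, 1.404, 2.33]
ft_force: [0.8, 0.9, -4.5]
grip_width: 0.0603
```

{"name": "arm_command", "arguments": {"series": "0 0 0 0 0 0 255;0 0 0 0 0 0 255"}}

```text
time_s: 36.25
tool_pos: [0.5119, 0.2751, 0.3416]
eef_rot: [-1.582, 1.397, 2.34]
ft_force: [0.9, -0.2, -5.3]
grip_width: 0.0595
```

```bash
python3 - <<'E'
from h import *
tip()
E
```

```text
tip [0.4426 0.3454 0.256 ] tilt 30.1 tip->jug along d 0.0097 across -0.001 q [ 0.7   0.3   0.07 -0.18 -1.35  0.13] ft [ 0.9 -0.2 -5.3]
```

{"name": "arm_command", "arguments": {"series": "0 0 0.067 0.049 -0.039 0 255;0 0 0.067 0.05 -0.049 0 255;0 0 0.067 0.05 -0.058 0 255;0 0 0.067 0.049 -0.068 0 255;0 0 0.067 0.047 -0.077 0 255"}}

```text
time_s: 36.67
tool_pos: [0.4744, 0.3135, 0.2872]
eef_rot: [1.574, 1.213, -0.793]
ft_force: [0.5, -0.9, -5.3]
grip_width: 0.0596
```

{"name": "arm_command", "arguments": {"series": "0 0 0 0 0 0 255;0 0 0 0 0 0 255"}}

```text
time_s: 36.83
tool_pos: [0.4734, 0.3132, 0.2854]
eef_rot: [1.555, 1.217, -0.808]
ft_force: [-0.3, 0.3, -4.1]
grip_width: 0.0595
```

```bash
python3 - <<'E'
from h import *
tip()
E
```

```text
tip [0.4432 0.3429 0.1618] tilt 60.3 tip->jug along d 0.0119 across -0.0023 q [ 1.    0.29 -0.33  0.39 -1.07 -0.43] ft [-0.3  0.3 -4.1]
```

{"name": "arm_command", "arguments": {"series": "0 0 0.067 -0.04 -0.055 0 255;0 0 0.067 -0.04 -0.055 0 255;0 0 0.0333 -0.021 -0.027 0 255;0 0 0.0333 -0.021 -0.027 0 255;0 0 0.0333 -0.021 -0.027 0 255"}}

```text
time_s: 37.25
tool_pos: [0.4426, 0.3478, 0.296]
eef_rot: [1.577, 0.85, -0.792]
ft_force: [-0.1, -0.6, -4.9]
grip_width: 0.0596
```

{"name": "arm_command", "arguments": {"series": "0 0 0.0333 -0.021 -0.027 0 255;0 0 0.0333 -0.021 -0.027 0 255;0 0 0.0333 -0.021 -0.027 0 255;0 0 0.0333 -0.021 -0.027 0 255;0 0 0.0333 -0.021 -0.027 0 255"}}

```text
time_s: 37.67
tool_pos: [0.4193, 0.3719, 0.2902]
eef_rot: [1.576, 0.59, -0.794]
ft_force: [0.6, -0.5, -4.8]
grip_width: 0.0593
```

```bash
python3 - <<'E'
from h import *
tip()
E
```

```text
tip [0.4464 0.3449 0.1653] tilt 96.2 tip->jug along d 0.0128 across 0.0014 q [ 1.25  0.4  -0.51  0.86 -1.36 -0.98] ft [ 0.6 -0.5 -4.8]
```

{"name": "arm_command", "arguments": {"series": "0 0 0.0333 -0.021 -0.027 0 255;0 0 0.0333 -0.021 -0.027 0 255;0 0 0.0333 -0.021 -0.027 0 255;0 0 0 0 0 0 255;0 0 0 0 0 0 255"}}

```text
time_s: 38.08
tool_pos: [0.4055, 0.3855, 0.2819]
eef_rot: [1.573, 0.434, -0.794]
ft_force: [-0.3, 0.4, -3.3]
grip_width: 0.0599
```

{"name": "arm_command", "arguments": {"series": "0 0 0 0 0 0 255;0 0 0 0 0 0 255;0 0 0 0 0 0 255;0 0 0 0 0 0 255;0 0 0 0 0 0 255"}}

```text
time_s: 38.5
tool_pos: [0.4041, 0.3854, 0.2825]
eef_rot: [1.574, 0.431, -0.791]
ft_force: [-0.6, -0.0, -3.4]
grip_width: 0.0597
```

```bash
python3 - <<'E'
from h import *
tip()
a=snap('side');b=snap('top');cv2.imwrite('pics/p5.png',np.hstack([cv2.resize(a['img'][30:180,140:290],None,fx=2.66,fy=2.66),cv2.resize(b['img'][160:310,70:220],None,fx=2.66,fy=2.66)]))
E
```

```text
tip [0.4448 0.3446 0.1652] tilt 105.3 tip->jug along d 0.0118 across 0.0 q [ 1.3   0.46 -0.54  0.92 -1.46 -1.08] ft [-0.6 -0.  -3.4]
```

View pics/p5.png

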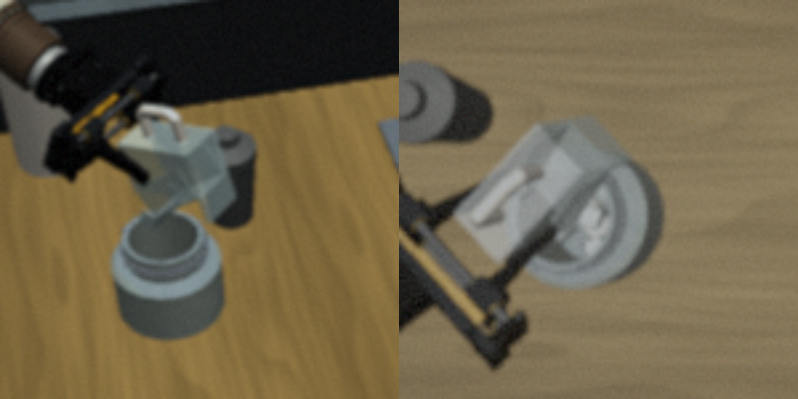

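{"name": "arm_command", "arguments": {"series": "0 0 -0.067 0.046 0.051 0 255;0 0 -0.067 0.046 0.051 0 255;0 0 -0.067 0.046 0.051 0 255;0 0 -0.067 0.046 0.051 0 255;0 0 -0.067 0.046 0.051 0 255"}}

```text
time_s: 39.02
tool_pos: [0.4507, 0.3375, 0.2961]
eef_rot: [1.575, 0.96, -0.788]
ft_force: [0.7, -0.1, -3.6]
grip_width: 0.0598
```

{"name": "arm_command", "arguments": {"series": "0 0 -0.067 0.046 0.051 0 255;0 0 -0.067 0.046 0.051 0 255;0 0 -0.067 0.046 0.051 0 255;0 0 -0.067 -0.04 0.077 0 255;0 0 -0.067 -0.042 0.068 0 255"}}

```text
time_s: 39.43
tool_pos: [0.4947, 0.2913, 0.3088]
eef_rot: [1.534, 1.487, -0.827]
ft_force: [0.7, -0.2, -3.1]
grip_width: 0.0595
```

{"name": "arm_command", "arguments": {"series": "0 0 -0.067 -0.044 0.059 0 255;0 0 -0.067 -0.044 0.049 0 255;0 0 -0.067 -0.043 0.04 0 255;0 0 -0.067 0.046 0.051 0 255;0 0 -0.067 0.046 0.051 0 255"}}

```text
time_s: 39.85
tool_pos: [0.5274, 0.2603, 0.3141]
eef_rot: [-1.581, 1.129, 2.342]
ft_force: [0.5, 0.9, -4.4]
grip_width: 0.06
```

{"name": "arm_command", "arguments": {"series": "0 0 -0.067 0.046 0.051 0 255;0 0 -0.067 0.046 0.051 0 255;0 0 -0.03 0.02 0.023 0 255;0 0 0 0 0 0 255;0 0 0 0 0 0 255"}}

```text
time_s: 40.27
tool_pos: [0.5346, 0.2524, 0.2792]
eef_rot: [-1.568, 0.876, 2.352]
ft_force: [-0.5, 0.5, -3.4]
grip_width: 0.0596
```

```bash
python3 - <<'E'
from h import *
tip();s=st()
# place pitcher origin at old spot
goto([.648,-.035,.280],pitchR(134.5,-40))
E
```

```text
tip [0.4445 0.3436 0.2541] tilt 0.2 tip->jug along d 0.0123 across -0.0009 q [ 0.42  0.48  0.22 -0.64 -1.59  0.44] ft [-0.5  0.5 -3.4]
{'time_s': 40.267, 'joint_pos': [0.418, 0.481, 0.223, -0.642, -1.594, 0.439], 'tool_pos': [0.535, 0.252, 0.279], 'eef_rot': [-1.568, 0.876, 2.352], 'ft_force': [-0.541, 0.487, -3.397], 'grip_width': 0.06}
turn units(/90deg) [ 0.0004  0.0019 -0.0023] shift units(/0.2) cur axes [-0.9117  1.0899  0.6061] in final axes [-0.9175  1.0869  0.6028]
```

{"name": "arm_command", "arguments": {"series": "0 0 0 -0.05 0.06 0.033 255;0 0 0 -0.1 0.12 0.066 255;0 0 0 -0.1 0.12 0.066 255;0 0 0 -0.1 0.12 0.066 255;0 0 0 -0.1 0.12 0.066 255"}}

```text
time_s: 40.68
tool_pos: [0.5909, 0.1114, 0.2821]
eef_rot: [-1.576, 0.879, 2.349]
ft_force: [-0.1, -0.3, -4.3]
grip_width: 0.0595
```

{"name": "arm_command", "arguments": {"series": "0 0 0 -0.1 0.12 0.066 255;0 0 0 -0.1 0.12 0.066 255;0 0 0 -0.1 0.12 0.066 255;0 0 0 -0.1 0.12 0.066 255;0 0 -0.0025 -0.06 0.067 0.04 255"}}

```text
time_s: 41.1
tool_pos: [0.6489, -0.0349, 0.2819]
eef_rot: [-1.573, 0.876, 2.349]
ft_force: [0.9, -0.7, -3.9]
grip_width: 0.0597
```

{"name": "arm_command", "arguments": {"series": "0 0 0 0 0 0 255;0 0 0 0 0 0 255;0 0 0 0 0 0 255"}}

```text
time_s: 41.35
tool_pos: [0.648, -0.0314, 0.2816]
eef_rot: [-1.575, 0.873, 2.348]
ft_force: [-0.3, 0.9, -3.1]
grip_width: 0.0596
```

```bash
python3 - <<'E'
from h import *
tip();s=st();goto([.648,-.035,.1325],pitchR(134.5,-40))
E
```

```text
tip [0.5577 0.0598 0.257 ] tilt 0.0 tip->jug along d 0.2941 across -0.119 q [-0.    0.67  0.51 -0.51 -1.91  0.73] ft [-0.3  0.9 -3.1]
{'time_s': 41.35, 'joint_pos': [-0.0, 0.668, 0.514, -0.506, -1.905, 0.734], 'tool_pos': [0.648, -0.031, 0.282], 'eef_rot': [-1.575, 0.873, 2.348], 'ft_force': [-0.328, 0.87, -3.073], 'grip_width': 0.06}
turn units(/90deg) [ 0.0032  0.0004 -0.0002] shift units(/0.2) cur axes [0.5631 0.489  0.0148] in final axes [0.5629 0.4892 0.0126]
```

{"name": "arm_command", "arguments": {"series": "0 0 0 0.1 0.085 0 255;0 0 0 0.15 0.126 0 255;0 0 0 0.15 0.126 0 255;0 0 0 0.1 0.085 0 255;0 0 0 0.04 0.033 0 255"}}

```text
time_s: 41.77
tool_pos: [0.6463, -0.0303, 0.1352]
eef_rot: [-1.566, 0.866, 2.356]
ft_force: [-0.3, 0.1, -4.1]
grip_width: 0.0598
```

{"name": "arm_command", "arguments": {"series": "0 0 0 0.01 0.008 0 255;0 0 0 0 0 0 255;0 0 0 0 0 0 255"}}

```text
time_s: 42.02
tool_pos: [0.6496, -0.0322, 0.1394]
eef_rot: [-1.578, 0.875, 2.346]
ft_force: [0.1, 0.2, -3.5]
grip_width: 0.0601
```

{"name": "arm_command", "arguments": {"series": "0 0 0 0.006 0.005 0 255;0 0 0 0 0 0 255"}}

```text
time_s: 42.18
tool_pos: [0.6491, -0.0325, 0.1372]
eef_rot: [-1.578, 0.874, 2.345]
ft_force: [-0.2, -0.3, -4.2]
grip_width: 0.0596
```

{"name": "arm_command", "arguments": {"series": "0 0 0 0.006 0.005 0 255;0 0 0 0 0 0 255"}}

```text
time_s: 42.35
tool_pos: [0.6485, -0.0327, 0.1341]
eef_rot: [-1.575, 0.872, 2.347]
ft_force: [-0.0, 0.2, -4.2]
grip_width: 0.0599
```

{"name": "arm_command", "arguments": {"series": "0 0 0 0.004 0.003 0 255;0 0 0 0 0 0 255"}}

```text
time_s: 42.52
tool_pos: [0.6483, -0.0326, 0.1325]
eef_rot: [-1.574, 0.871, 2.348]
ft_force: [0.4, -0.1, -3.1]
grip_width: 0.0601
```

{"name": "arm_command", "arguments": {"series": "0 0 0 0.004 0.003 0 255;0 0 0 0 0 0 255"}}

```text
time_s: 42.68
tool_pos: [0.6483, -0.0326, 0.1324]
eef_rot: [-1.574, 0.871, 2.348]
ft_force: [-1.6, 0.6, 0.5]
grip_width: 0.0598
```

{"name": "arm_command", "arguments": {"series": "0 0 0 0.003 0.002 0 255;0 0 0 0 0 0 255;0 0 0 0 0 0 255"}}

```text
time_s: 42.93
tool_pos: [0.6483, -0.0326, 0.1323]
eef_rot: [-1.574, 0.872, 2.348]
ft_force: [-1.6, 0.4, 5.0]
grip_width: 0.0601
```

Contact. I release it, back out along the tool axis and rise.

{"name": "arm_command", "arguments": {"series": "0 0 0 0 0 0 0;0 0 0 0 0 0 0;0 0 0 0 0 0 0;0 0 0 0 0 0 0;0 0 0 0 0 0 0"}}

```text
time_s: 43.35
tool_pos: [0.6482, -0.0324, 0.1305]
eef_rot: [-1.573, 0.871, 2.348]
ft_force: [0.3, 0.4, 0.6]
grip_width: 0.0834
```

{"name": "arm_command", "arguments": {"series": "0 0 0 0 0 0 0;0 0 0 -0.1 0 0 0;0 0 0 -0.18 0 0 0;0 0 0 -0.18 0 0 0;0 0 0 -0.12 0 0 0"}}

```text
time_s: 43.77
tool_pos: [0.7018, -0.0873, 0.2223]
eef_rot: [-1.575, 0.875, 2.346]
ft_force: [0.4, 0.6, 0.6]
grip_width: 0.0872
```

{"name": "arm_command", "arguments": {"series": "0 0 0 -0.1 -0.08 0 0;0 0 0 -0.12 -0.1 0.1 0;0 0 0 0 0 0.2 0;0 0 0 0 0 0.2 0;0 0 0 0 0 0.2 0"}}

```text
time_s: 44.18
tool_pos: [0.6004, -0.1853, 0.2768]
eef_rot: [-1.575, 0.873, 2.348]
ft_force: [0.8, -0.1, -0.1]
grip_width: 0.087
```

{"name": "arm_command", "arguments": {"series": "0 0 0 0 0 0.2 0;0 0 0 0 0 0.2 0;0 0 0 0 0 0.2 0;0 0 0 0 0 0.1 0;0 0 0 0 0 0 0"}}

```text
time_s: 44.6
tool_pos: [0.4987, -0.2861, 0.2764]
eef_rot: [-1.571, 0.871, 2.345]
ft_force: [-0.1, -0.5, -0.5]
grip_width: 0.0864
```

```bash
python3 - <<'E'
from h import *
st()
a=snap('side');b=snap('top');cv2.imwrite('pics/e1.png',np.hstack([cv2.resize(a['img'][80:380,160:360],None,fx=2,fy=2),np.vstack([cv2.resize(b['img'][200:290,85:185],None,fx=4,fy=3.33),cv2.resize(b['img'][120:210,200:300],None,fx=4,fy=3.33)])]))
E
```

```text
{'time_s': 44.6, 'joint_pos': [-0.365, 0.598, 0.293, -0.29, -1.906, 1.134], 'tool_pos': [0.499, -0.286, 0.276], 'eef_rot': [-1.571, 0.871, 2.345], 'ft_force': [-0.145, -0.53, -0.488], 'grip_width': 0.086}
```

View pics/e1.png

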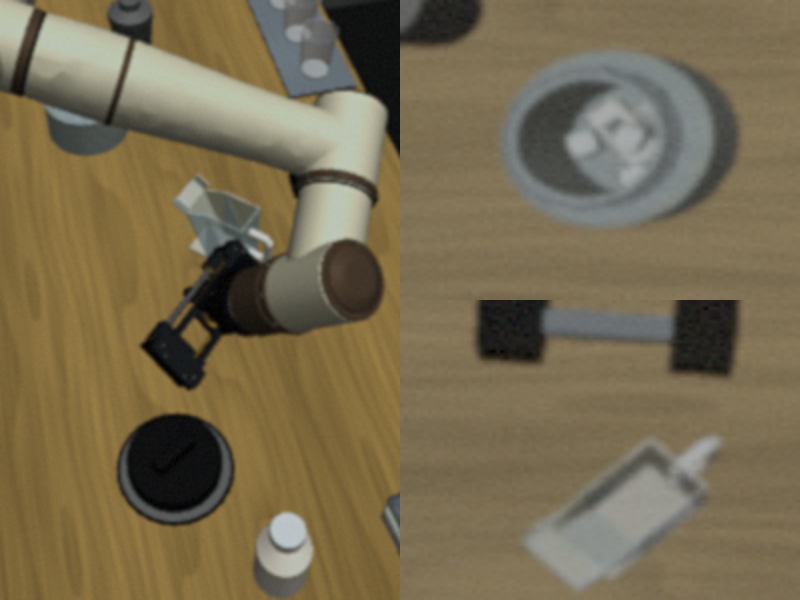

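The picture shows the pitcher upright and empty, ice and block down in the jug, and the lid bar-up on the mat. Next is a last check for stray cubes and lid centring.

```bash
python3 - <<'E'
from h import *
b=snap('top');a=snap('side')
for s,n,p in ((b,'top',(374,239)),(a,'side',(248,313))):
    hsv=cv2.cvtColor(s['img'],cv2.COLOR_BGR2HSV)
    m=((hsv[...,1]<45)&(hsv[...,2]>145)).astype(np.uint8)
    k,l,t,ce=cv2.connectedComponentsWithStats(m)
    for j in range(1,k):
        w=onz(s,*ce[j],.02)
        if t[j,4]>8 and .2<w[0]<.95: print(n,'white',t[j].tolist(),w.round(3))
    if n=='side':
        g=s['img'].max(2)
        sub=np.zeros_like(g);sub[280:350,210:290]=1
        for nm,mm,z in (('lid',(g<45),.019),('mat',(hsv[...,1]<60)&(g<140),.003)):
            k,l,t,_=cv2.connectedComponentsWithStats(cv2.morphologyEx((mm&(sub>0)).astype(np.uint8),cv2.MORPH_OPEN,np.ones((3,3))))
            i=1+t[1:,4].argmax();cs,_=cv2.findContours((l==i).astype(np.uint8),0,2);e=cv2.fitEllipse(max(cs,key=len))
            print(nm,t[i].tolist(),onz(s,*e[0],z).round(4))
E
```

```text
top white [352, 82, 77, 152, 5036] [ 0.702 -0.41   0.02 ]
top white [131, 89, 8, 7, 28] [0.913 0.402 0.02 ]
top white [425, 116, 35, 43, 830] [ 0.771 -0.59   0.02 ]
top white [269, 161, 11, 12, 55] [ 0.673 -0.047  0.02 ]
top white [249, 171, 23, 25, 276] [ 0.622 -0.002  0.02 ]
top white [232, 188, 21, 18, 181] [0.576 0.052 0.02 ]
top white [431, 192, 15, 14, 71] [ 0.575 -0.556  0.02 ]
top white [445, 193, 15, 16, 186] [ 0.568 -0.602  0.02 ]
top white [441, 210, 9, 5, 22] [ 0.533 -0.576  0.02 ]
top white [337, 226, 54, 69, 2479] [ 0.391 -0.323  0.02 ]
top white [132, 229, 18, 27, 180] [0.437 0.359 0.02 ]
top white [144, 231, 4, 4, 9] [0.464 0.343 0.02 ]
top white [127, 239, 7, 8, 40] [0.433 0.39  0.02 ]
top white [224, 276, 77, 76, 3696] [ 0.228 -0.016  0.02 ]
side white [136, 32, 44, 33, 883] [0.331 0.999 0.02 ]
side white [118, 58, 59, 53, 1794] [0.264 0.747 0.02 ]
side white [296, 77, 7, 7, 35] [0.89  0.611 0.02 ]
side white [177, 87, 48, 38, 1226] [0.451 0.548 0.02 ]
side white [304, 93, 8, 8, 45] [0.892 0.501 0.02 ]
side white [222, 100, 130, 69, 3560] [0.766 0.303 0.02 ]
side white [312, 110, 11, 8, 74] [0.899 0.388 0.02 ]
side white [186, 134, 22, 8, 64] [0.405 0.367 0.02 ]
side white [248, 170, 14, 15, 104] [0.582 0.123 0.02 ]
side white [311, 170, 34, 36, 847] [0.817 0.024 0.02 ]
side white [285, 194, 12, 9, 42] [0.678 0.004 0.02 ]
side white [255, 199, 7, 8, 30] [0.567 0.009 0.02 ]
side white [287, 205, 4, 4, 11] [ 0.663 -0.03   0.02 ]
side white [289, 336, 27, 33, 584] [ 0.567 -0.509  0.02 ]
lid [224, 287, 47, 49, 1847] [ 0.4464 -0.3579  0.019 ]
mat [219, 292, 57, 50, 1456] [ 0.445  -0.3636  0.003 ]
```

```bash
python3 -c "
from h import *
robot.hand_in();st()"
```

```text
the job is handed in; nothing more can be done
the job is handed in; nothing more can be done
```

The job is done and handed in, at about 45 s of the 210 s allowed.

- **Lid:** I unscrewed it over three strokes (about 1.6 turns) and laid it bar up on the mat. My last check puts its centre at (0.446, −0.358). The mat's centre, measured before it was covered, is (0.448, −0.357). A second mat fit, taken with the lid partly covering it, gave (0.445, −0.364). I trust the first.
- **Block:** I found only one white freezer block in the images, and it lies flat on the jug floor.
- **Ice:** Four cubes were in the pitcher. I kept it upright until the spout was over the mouth, then tipped it to 105 degrees.
- **Last pictures:** The pitcher is empty and there are no stray cubes in the visible parts of the counter. Ice and the block show below the rim. I could not count all four cubes in the jug, because part of its inside is hidden by the wall.
- **Pitcher and bystanders:** The pitcher stands upright at about its starting place, some 0.39 m from both jug and mat. The dumbbell, shaker and spray bottle were not touched.

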